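# Unload the welded T-joint from its fixture

## Robot

A 6-joint arm with a two-finger parallel gripper is mounted at the origin on the work surface. World frame = base frame: x ahead of the robot, y to its left, z up, the work surface at z = 0. Lengths are in m, angles in rad, forces in N, time in s.
With the tool pointing down it reaches from about 0.25 to 0.775 m from the base axis. Payload 4 kg.
Tool frame: the origin (TCP) lies midway between the tips of the shut fingers; the grasp point (between the pads) lies 19 mm behind it; z points along the fingers, y is the direction in which the jaws open and shut (so a half turn about z gives the same grasp; the last joint's range is limited). The gripper opens to 94 mm and grips with 3 to 60 N. Pads are 16 mm wide; open, the fingers measure 119 mm over their backs; the gripper's body (75 mm by 177 mm) begins 78 mm behind the grasp point.
Start: joints at [1.066, 0.087, 1.371, -0, 1.684, -0.103], TCP at [0.215, 0.506, 0.206] pointing down, gripper open.
Joint ranges: [-3.1, 3.1], [-0.76, 2.03], [0.27, 2.55], [-1.08, 4.22], [0.17, 2.65], [-2.57, 2.57]. Speed limits (rad/s): [2.79, 2.79, 3.14, 3.14, 3.14, 3.14].

## Interface

Orientations are given as [roll, pitch, yaw] about the fixed x, y, z axes, in that order (R = Rz(yaw) Ry(pitch) Rx(roll)).
In Python, from bench import robot gives the robot as it stands.
- The arm moves only by the tool servo_tool, never from a script. Its argument "rows" is a list of rows, each a list of 2 entries, a list of its own where there are three numbers: the shift along the tool's x, y, z normalised to -1 to 1, where 1 is 0.08 m, then the turn about the tool's z normalised to -1 to 1, where 1 is pi/2 rad. A call has 1 to 12 rows; each row is the pose to reach, as a shift and turn from the pose commanded when the call began, along the tool's axes at that moment; what a row does not reach only later rows make up. A row lasts 1/12 s, in which the tool goes at most 41.7 mm and 7.16 degrees, less where a joint would pass 70% of its speed; a pose out of reach is approached as far as the arm can. A call with a number of a shift or a turn outside -1 to 1 is refused whole. A call with a gripper value outside its range is refused whole. "grip" is the closure, from -1 (fully open) to 1 (shut), set as the call begins (left out, the last holds). The fingers move at their own pace and stop on an object; the grip force is fixed at half the most. Time passes only in rows, so rows that repeat a pose let the fingers close. It gives the time, the measured TCP pose, the force and the opening at its end, in the units of the state.
- robot.get_obs(): the state, without advancing time (a new reading comes with each control period).
- robot.snapshot(name): name is "scene" or "top" or "wrist"; returns a dict with "pixels" (384x512x3 uint8, red, green, blue), "camera_matrix" (3x3 intrinsics, pixels), "world_from_camera" (4x4, takes a point from camera to world coordinates). Camera axes: x right, y down, z forward; pixel columns grow to the right and rows downward; lengths in m; the calibration is good to about 2 mm. A picture is of the moment at which its call begins. There is no depth.
- robot.close_job(): hands the job in, once; it reports no verdict.
The state is a dict: "time": time; "joint_positions": joint angles; "qvel": joint speeds; "joint_torque": joint torques, N m; "tool_pos": TCP position; "ee_rot": TCP orientation; "wrist_force": force on the tool from outside, world axes, zero at the start; "wrist_torque": the same for the moment, N m; "width": finger opening in m.
Only numpy, scipy, OpenCV 4.12 (cv2) and the standard library are available. Lean on these libraries where they do the work, as an engineer would, in place of code of your own. Each camera call takes 0.05 s, during which the arm holds its last target.

## Task

Take the three backing blocks that stand around the welded T-joint off the blue fixture and stand them on the black rubber mat. Then lift the T-joint straight up off its two dowels, keeping it level, and set it down on its flange on the firebrick, centred and lengthwise; after that stand each block back upright on the very spot of the fixture it came from. Set everything down rather than dropping it, and leave it all released.

Things in the scene. Friction and masses are not known exactly. Their poses are not given: they have to be found in the camera images.
- fixture: blue base plate 220 (x) x 180 (y) x 12 mm, fixed; origin: centre of its underside, z up. Two 10 mm dowels stand 20 mm above its top at x = +-60, y = 0. Blocks stand, shuffled, in three white 52 mm squares near (x, y) = (-45, 48), (45, 48), (0, -48) mm; the T-joint's fin lies along x. A loose nut and brass shim, at most 16 mm high, lie at its -y corners: not part of the job.
- coupon_mid (a point): welded aluminium T-joint, 0.28 kg: flat flange 150 (x) x 44 (y) x 8 mm, upright fin 90 (x) x 12 (y) mm along its middle, 64 mm high over all. Flange holes at x = +-60 mm fit closely (1 mm play) on the dowels: raise it level by over 20 mm to free it. The point is in the fin, 32 mm above the flange's underside; x along the fin, z up. Grip across the fin.
- round_mid (a point): round steel backing block: upright cylinder 40 mm across, 60 mm high, about 0.55 kg, with a dark dot in the middle of its top; the point is its centre, 30 mm above its foot; z up.
- square_mid (a point): square copper backing block: 34 x 34 mm, 60 mm high, about 0.6 kg; the point is its centre, 30 mm above its foot; z up, x and y square to its sides.
- slotted_mid (a point): slotted steel backing block: 40 (x) x 36 (y) mm, 60 mm high, about 0.5 kg, with a slot 12 mm wide and 18 mm deep across its top along y; the point is its centre, 30 mm above its foot; z up.
- mat: black rubber mat 270 (x) x 110 (y) x 4 mm, fixed flat on the table to one side of the fixture (left or right changes); origin at the centre of its underside, z up. Parking area for the three blocks.
- brick: sand-coloured firebrick slab 230 (x) x 114 (y) x 32 mm, fixed on the table on the other side of the fixture; origin at the centre of its underside, x along its length, z up. The T-joint cools on its top.
Not all that is in view belongs to the job. Leave any orange or turquoise look-alike of the part that bears coupon_mid alone.

How it is judged:
By the outcome, as a careful person would: the job done as asked, in the order asked, and still so for the second after the job is handed in, with the robot touching nothing.
It also fails if it takes over 138 s, if anything falls off the work surface, if the arm or the gripper's body presses on something with over 40 N, if the wrist force passes 120 N, or if a joint passes its speed limit or range.

## Working session

There is one attempt and no reset: what is moved stays moved. The work goes in short steps, Python scripts to look and compute and a tool call to move; the robot and the scene stay as the last step left them, time stands still between calls to the robot, and variables do not carry over. Pictures are saved under pics/ and viewed, and the job is handed in when it is done.

Besides the shell and the picture viewer there is one more tool, called as name(argument=value, ...) on one line, values as JSON. servo_tool: Moves the arm, as the interface text tells. Its arguments: {"type":"object","properties":{"rows":{"type":"array"},"grip":{"type":"number"}},"required":["rows"]}

```bash
ls; mkdir -p pics
python3 - <<'E'
from bench import robot
import cv2
print(robot.get_obs())
for n in ("scene","top","wrist"):
    s=robot.snapshot(n)
    cv2.imwrite(f"pics/{n}0.png",s["pixels"][:,:,::-1])
    print(n,s["camera_matrix"].round(1).tolist(),s["world_from_camera"].round(4).tolist())
E
```

```text
pics
{'time': 0.0, 'joint_positions': array([ 1.06593642e+00,  8.79259941e-02,  1.37225349e+00,  7.20532355e-06,
        1.68357298e+00, -1.03109694e-01]), 'qvel': array([-1.21521939e-03,  1.41168843e-03,  2.52755078e-05,  7.98662022e-04,
        1.99509837e-03,  6.61044144e-04]), 'joint_torque': array([-3.17904305e-04, -3.40186751e+01, -3.02425110e+01,  7.20162713e-02,
        3.30462470e-02, -1.71196853e-04]), 'tool_pos': array([0.2148085 , 0.50572598, 0.20432041]), 'ee_rot': array([-3.13944505e+00, -2.29425858e-04,  2.73984300e+00]), 'wrist_force': array([-0.92627448,  0.64752257, -0.41193467]), 'wrist_torque': array([-0.00290146,  0.02874597, -0.0011535 ]), 'width': 0.09384488537338864}
scene [[376.1, 0.0, 251.4], [0.0, 376.1, 188.7], [0.0, 0.0, 1.0]] [[0.1724, 0.6124, -0.7715, 1.4029], [0.9849, -0.1198, 0.1249, -0.2091], [-0.0159, -0.7814, -0.6238, 0.8031], [0.0, 0.0, 0.0, 1.0]]
top [[480.1, 0.0, 260.0], [0.0, 480.1, 184.5], [0.0, 0.0, 1.0]] [[0.0184, -0.9832, 0.1816, 0.1852], [-0.9998, -0.0203, -0.0089, -0.0508], [0.0125, -0.1814, -0.9833, 1.5386], [0.0, 0.0, 0.0, 1.0]]
wrist [[293.4, 0.0, 258.8], [0.0, 293.4, 194.0], [0.0, 0.0, 1.0]] [[0.3905, 0.8875, 0.2446, 0.1436], [0.9206, -0.3756, -0.1067, 0.5349], [-0.0028, 0.2668, -0.9637, 0.3837], [0.0, 0.0, 0.0, 1.0]]
```

View pics/scene0.png

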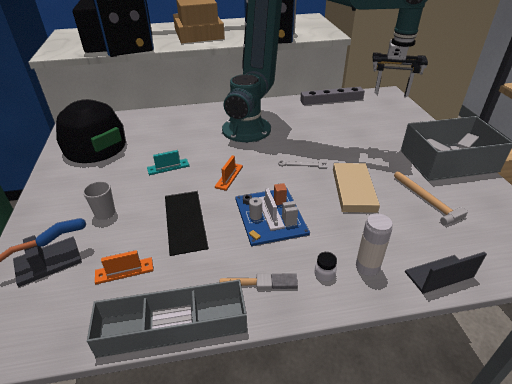

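View pics/top0.png

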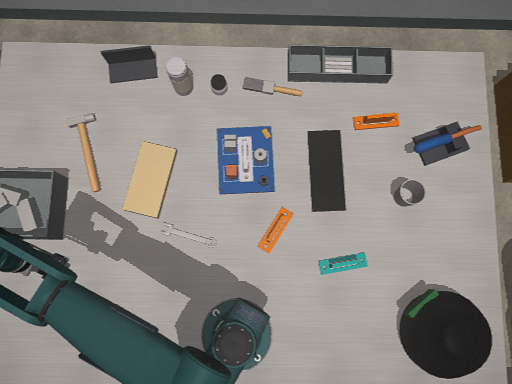

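View pics/wrist0.png

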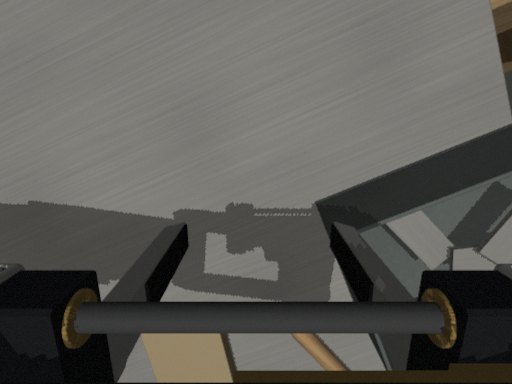

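The top view shows the fixture centred at about (246,160). The brick is to its left at about (150,178), on the +y side, and the mat is to its right at about (326,171). The copper and slotted blocks are on the +y side, and the round block is on the −y side. I'll zoom in and take a coarse measurement.

```bash
cat > h.py <<'E'
from bench import robot
import numpy as np, cv2
def snap(n,f=None):
    s=robot.snapshot(n)
    if f: cv2.imwrite("pics/"+f,s["pixels"][:,:,::-1])
    return s
def ray(s,uv,z):
    K=s["camera_matrix"];T=s["world_from_camera"]
    uv=np.atleast_2d(np.asarray(uv,float))
    d=np.c_[uv,np.ones(len(uv))]@np.linalg.inv(K).T@T[:3,:3].T
    o=T[:3,3]; t=(z-o[2])/d[:,2]
    return (o+d*t[:,None])[:,:2]
def proj(s,p):
    K=s["camera_matrix"];T=np.linalg.inv(s["world_from_camera"])
    p=np.atleast_2d(p); c=p@T[:3,:3].T+T[:3,3]; q=c@K.T
    return q[:,:2]/q[:,2:]
def rect(s,mask,z,minA=30):
    """min-area rect in world plane of each contour"""
    cs,_=cv2.findContours(mask.astype(np.uint8),cv2.RETR_EXTERNAL,cv2.CHAIN_APPROX_NONE)
    out=[]
    for c in cs:
        if cv2.contourArea(c)<minA: continue
        w=ray(s,c[:,0,:],z).astype(np.float32)*1000
        r=cv2.minAreaRect(w); out.append((cv2.contourArea(c),np.round(c[:,0].mean(0)),np.round(r[0],1),np.round(r[1],1),round(r[2],1)))
    return sorted(out,key=lambda a:-a[0])
def show(f,img,box=None,k=1):
    if box: x0,y0,x1,y1=box; img=img[y0:y1,x0:x1]
    cv2.imwrite("pics/"+f,cv2.resize(img,None,fx=k,fy=k,interpolation=cv2.INTER_CUBIC)[:,:,::-1])
def st():
    o=robot.get_obs(); print("t",round(o["time"],2),"p",(o["tool_pos"]*1e3).round(1),"rot",np.degrees(o["ee_rot"]).round(2),"F",o["wrist_force"].round(1),"w",round(o["width"]*1e3,1)); return o
E
python3 - <<'E'
from h import *
s=snap("top"); im=s["pixels"]; hsv=cv2.cvtColor(im,cv2.COLOR_RGB2HSV)
show("topz.png",im,(110,110,360,240),3.2)
blue=cv2.inRange(hsv,(100,120,40),(125,255,255)); 
print("blue",rect(s,blue,.012)[:3])
brick=cv2.inRange(hsv,(12,50,120),(28,255,255)); print("brick",rect(s,brick,.032)[:3])
dark=cv2.inRange(hsv,(0,0,0),(180,255,40)); dark[:120]=0;dark[220:]=0;dark[:,:300]=0;dark[:,360:]=0
print("mat",rect(s,dark,.004)[:3])
E
```

```text
blue [(3284.5, array([246., 156.]), array([550.3, -14.4]), array([218.3, 175.5]), 3.9), (314.0, array([433., 143.]), array([ 619.9, -632. ]), array([ 33.7, 130.2]), 19.7)]
brick [(2444.0, array([149., 179.]), array([474.8, 288.9]), array([115.5, 231.1]), 77.6), (584.5, array([275., 230.]), array([ 319.8, -115.8]), array([ 45.8, 148.4]), 58.2), (460.0, array([ 88., 157.]), array([542.9, 490.5]), array([237.1,  24.7]), 16.8)]
mat []
```

View pics/topz.png

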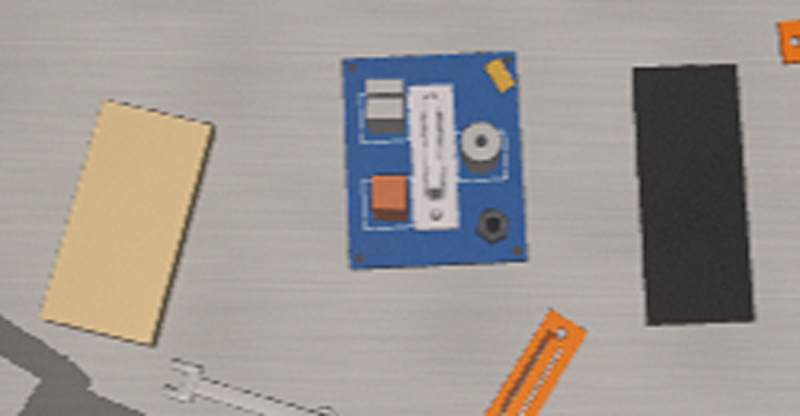

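servo_tool(rows=[[[-0.5,-0.5,0],0.08],[[-1,-1,0],0.16],[[-1,-1,0],0.24],[[-1,-1,0],0.32],[[-1,-1,0],0.4],[[-1,-1,0],0.48],[[-1,-1,0],0.56],[[-1,-1,0],0.63],[[-1,-1,0],0.7],[[-1,-1,0],0.7]])

```text
time: 1.03
tool_pos: [0.2574, 0.4011, 0.2053]
ee_rot: [-3.141, 0.0, 1.638]
wrist_force: [-0.2, -0.8, 0.0]
width: 0.0944
```

servo_tool(rows=[[[-0.5,0.27,0],0],[[-1,0.54,0],0],[[-1,0.54,0],0]])

```text
time: 1.28
tool_pos: [0.3081, 0.3209, 0.2054]
ee_rot: [3.14, 0.003, 1.639]
wrist_force: [-0.5, 1.5, 0.1]
width: 0.0939
```

servo_tool(rows=[[[-0.5,0.27,0],0],[[-1,0.54,0],0],[[-1,0.54,0],0]])

```text
time: 1.53
tool_pos: [0.357, 0.2438, 0.2054]
ee_rot: [3.14, 0.002, 1.637]
wrist_force: [0.0, -0.5, -0.1]
width: 0.0941
```

servo_tool(rows=[[[-0.5,0.27,0],0],[[-1,0.54,0],0],[[-1,0.54,0],0]])

```text
time: 1.78
tool_pos: [0.4056, 0.1671, 0.2053]
ee_rot: [3.141, 0.002, 1.637]
wrist_force: [0.0, 0.2, 0.3]
width: 0.0941
```

servo_tool(rows=[[[-0.5,0.27,0],0],[[-1,0.54,0],0],[[-1,0.54,0],0]])

```text
time: 2.03
tool_pos: [0.4541, 0.0905, 0.205]
ee_rot: [3.141, 0.002, 1.637]
wrist_force: [0.0, -0.2, -0.8]
width: 0.0943
```

servo_tool(rows=[[[-0.5,0.27,0],0],[[-1,0.54,0],0],[[-1,0.54,0],0]])

```text
time: 2.28
tool_pos: [0.5027, 0.0139, 0.2047]
ee_rot: [-3.142, 0.002, 1.637]
wrist_force: [0.2, 0.4, 0.5]
width: 0.0942
```

servo_tool(rows=[[[-0.5,0.27,0.2],0],[[-1,0.54,0.6],0],[[-1,0.54,1],0],[[-1,0.54,1],0]])

```text
time: 2.62
tool_pos: [0.5465, -0.0599, 0.118]
ee_rot: [-3.13, -0.003, 1.639]
wrist_force: [-0.8, 0.5, -0.9]
width: 0.094
```

servo_tool(rows=[[[-0.4,0,0],0],[[-0.4,0,0],0],[[-0.4,0,0],0],[[-0.4,0,0],0]])

```text
time: 2.95
tool_pos: [0.5518, -0.0898, 0.1266]
ee_rot: [3.14, -0.001, 1.642]
wrist_force: [-0.6, -0.4, 0.1]
width: 0.094
```

Run:
```python
from h import *
st(); s=snap("wrist","w1.png"); show("w1z.png",s["pixels"],None,1.5)
```

```text
t 2.95 p [551.8 -89.8 126.6] rot [ 1.7992e+02 -5.0000e-02  9.4060e+01] F [-0.6 -0.4  0.1] w 94.0
```

View pics/w1z.png

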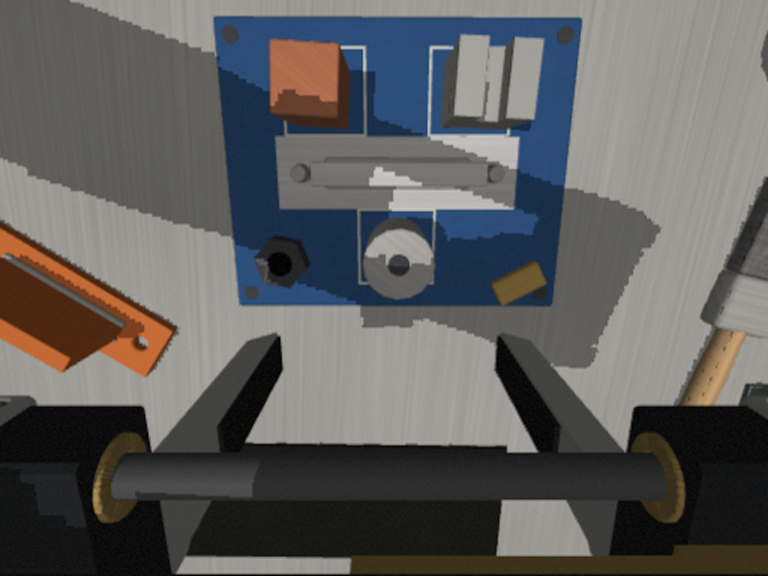

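The fixture spans (143,11)–(388,203) in the wrist image. The copper top is near (203,52), the slotted top near (333,52) and the round top near (266,175). The two blocks on the +y side sit off-centre in their squares, so I'll refine their corners.

Run:
```python
from h import *
import pickle
s=snap("wrist"); pickle.dump(s,open("w1.pkl","wb")); im=s["pixels"]; hsv=cv2.cvtColor(im,cv2.COLOR_RGB2HSV)
a=cv2.resize(im[15:100,165:255],None,fx=4.4,fy=4.4,interpolation=cv2.INTER_CUBIC)
b=cv2.resize(im[15:100,280:370],None,fx=4.4,fy=4.4,interpolation=cv2.INTER_CUBIC)
c=np.hstack([a,b]); 
cv2.imwrite("pics/z1.png",c[:,:,::-1])
blue=cv2.inRange(hsv,(100,100,20),(125,255,255)); blue=cv2.morphologyEx(blue,cv2.MORPH_CLOSE,np.ones((5,5)))
cs,_=cv2.findContours(blue,cv2.RETR_EXTERNAL,cv2.CHAIN_APPROX_NONE); c=max(cs,key=cv2.contourArea)
w=ray(s,c[:,0]+0.0,.012).astype(np.float32)*1e3; print("fix",cv2.minAreaRect(w))
cop=cv2.inRange(hsv,(3,90,40),(16,255,255)); cop[:, :160]=0; cop[110:]=0
print("cop all",rect(s,cop,.072)[:2])
for v in (60,70,80,90,100):
  m=cop&cv2.inRange(hsv[:,:,2],v,255); print(v,rect(s,m,.072)[:2])
print(hsv[30:90:4,200].tolist()); print(hsv[50,225:236].tolist())
```

```text
fix ((551.6674194335938, -15.927787780761719), (217.93301391601562, 177.96046447753906), 3.9893860816955566)
cop all [(2704.5, array([206.,  55.]), array([505.1,  23.2]), array([38.1, 37.5]), 0.0)]
60 [(2656.5, array([205.,  56.]), array([505. ,  23.3]), array([38. , 37.3]), 0.3)]
70 [(2227.0, array([203.,  52.]), array([502.7,  25.1]), array([33.5, 33.5]), 0.3)]
80 [(2172.0, array([202.,  52.]), array([502.6,  25.4]), array([33.2, 33.1]), 0.2)]
90 [(2143.5, array([202.,  51.]), array([502.5,  25.5]), array([33.1, 32.8]), 0.5)]
100 [(2078.0, array([202.,  51.]), array([502.4,  25.8]), array([32.9, 32.1]), 0.5)]
[[10, 143, 175], [10, 144, 174], [9, 142, 172], [10, 143, 168], [10, 142, 174], [10, 145, 174], [10, 143, 180], [9, 141, 174], [9, 143, 176], [10, 141, 103], [9, 144, 101], [10, 141, 105], [10, 142, 61], [10, 142, 61], [106, 161, 76]]
[[9, 142, 115], [10, 145, 74], [9, 159, 61], [11, 160, 59], [10, 156, 62], [11, 155, 61], [10, 149, 60], [10, 150, 63], [113, 101, 63], [108, 161, 73], [108, 170, 72]]
```

View pics/z1.png

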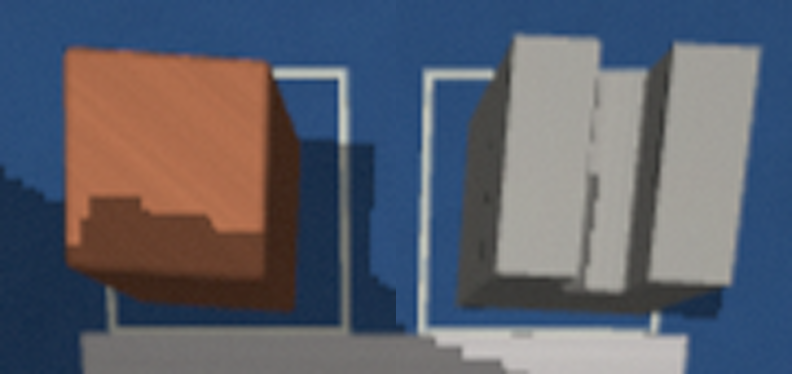

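Run:
```python
from h import *
import pickle
s=pickle.load(open("w1.pkl","rb")); im=s["pixels"]; g=cv2.cvtColor(im,cv2.COLOR_RGB2GRAY)
def crop(pts,x0,y0,off,k=4.4):
    p=np.array(pts,float); p[:,0]-=off; return (p+.5)/k-.5+[x0,y0]
q=crop([(513,36),(761,47),(732,286),(497,274)],280,15,396)
w=ray(s,q,.072)*1e3; print("slot",w.round(1).tolist(),w.mean(0)); 
print(cv2.minAreaRect(w.astype(np.float32)))
for i in range(4):
  d=w[(i+1)%4]-w[i]; print(np.linalg.norm(d).round(1),np.degrees(np.arctan2(d[1],d[0])).round(1))
q=crop([(65,50),(268,64),(264,278),(65,265)],165,15,0); w=ray(s,q,.072)*1e3; print("cop",w.round(1).tolist(),w.mean(0))
for i in range(4):
  d=w[(i+1)%4]-w[i]; print(np.linalg.norm(d).round(1),np.degrees(np.arctan2(d[1],d[0])).round(1))
a=cv2.resize(im[85:210,175:365],None,fx=4.2,fy=4.2,interpolation=cv2.INTER_CUBIC)
cv2.imwrite("pics/z2.png",a[:,:,::-1])
# round: hole dot
dark=(g<75).astype(np.uint8); m=np.zeros_like(dark); m[168:186,256:276]=1; d=dark*m
cs,_=cv2.findContours(d,cv2.RETR_EXTERNAL,cv2.CHAIN_APPROX_NONE); c=max(cs,key=cv2.contourArea); e=cv2.minEnclosingCircle(c); print("dot",e, ray(s,e[0],.072)*1e3)
```

```text
slot [[575.7, 50.0], [616.0, 51.3], [617.1, 15.0], [577.1, 14.0]] [596.49547638  32.58228603]
((596.4500732421875, 32.49843978881836), (40.349422454833984, 36.349273681640625), 1.8723469972610474)
40.3 1.9
36.3 -88.2
40.0 -178.6
36.0 92.3
cop [[485.6, 41.5], [518.5, 41.8], [519.2, 9.2], [485.6, 8.8]] [502.24177261  25.31914885]
32.9 0.6
32.6 -88.8
33.6 -179.4
32.6 90.0
dot ((265.1551818847656, 176.91378784179688), 7.1557841300964355) [[555.22901669 -63.87581691]]
```

View pics/z2.png

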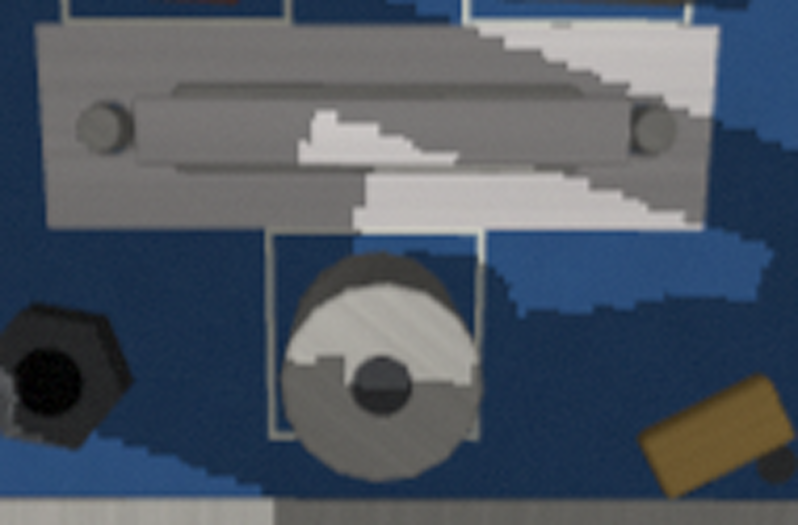

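Run:
```python
from h import *
import pickle
s=pickle.load(open("w1.pkl","rb"))
def crop(pts,x0,y0,k):
    return (np.array(pts,float)+.5)/k-.5+[x0,y0]
def q4(n,pts,z):
    w=ray(s,crop(pts,175,85,4.2),z)*1e3; print(n,w.mean(0).round(1),[ (np.linalg.norm(w[(i+1)%4]-w[i]).round(1),np.degrees(np.arctan2(*(w[(i+1)%4]-w[i])[::-1])).round(1)) for i in range(4)])
q4("flange",[(36,24),(720,24),(704,230),(47,230)],.020)
q4("fin",[(135,96),(632,99),(628,163),(135,163)],.076)
print("dot/circ",ray(s,crop([(382,386),(382,382)],175,85,4.2),.072)*1e3)
t=snap("top"); im=t["pixels"]; hsv=cv2.cvtColor(im,cv2.COLOR_RGB2HSV)
d=cv2.inRange(hsv[:,:,2],0,80); d[:120]=0;d[220:]=0;d[:,:300]=0;d[:,355:]=0
print(rect(t,d,.004)[:3]); show("t2.png",im,(110,110,360,240),3.2)
brick=cv2.inRange(hsv,(12,50,120),(28,255,255)); print("brick",rect(t,brick,.032)[:1])
```

```text
flange [551.9 -16. ] [(np.float64(150.0), np.float64(4.1)), (np.float64(44.6), np.float64(-86.0)), (np.float64(150.5), np.float64(-175.9)), (np.float64(44.6), np.float64(93.4))]
fin [551.8 -15.8] [(np.float64(89.0), np.float64(3.8)), (np.float64(11.2), np.float64(-86.1)), (np.float64(89.5), np.float64(-175.9)), (np.float64(11.7), np.float64(91.4))]
dot/circ [[555.54184987 -63.52830778]
 [555.48014849 -62.7399021 ]]
[(2501.0, array([326., 170.]), array([ 522.4, -279.3]), array([269.4, 108. ]), 3.5)]
brick [(2452.0, array([149., 179.]), array([475.1, 287.4]), array([118.3, 229.9]), 77.6)]
```

View pics/t2.png

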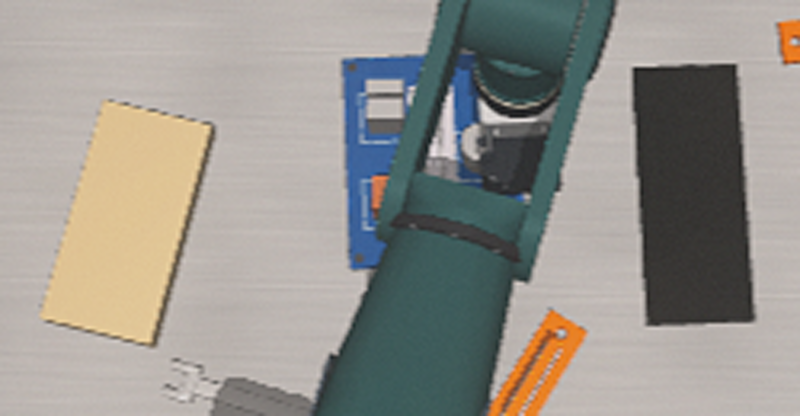

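```bash
cat >> h.py <<'E'
def go(x,y,z,yaw=None):
    "target mm/deg -> tool units from measured"
    o=st(); ps=o["ee_rot"][2]; d=np.array([x,y,z])-o["tool_pos"]*1e3
    tx=np.array([np.cos(ps),np.sin(ps),0]); ty=np.array([np.sin(ps),-np.cos(ps),0])
    u=np.array([d@tx,d@ty,-d[2]])/80
    t=0 if yaw is None else (np.degrees(ps)-yaw)
    t=(t+180)%360-180
    print("units",u.round(3),"turn",round(t/90,3))
E
python3 -c "
from h import *
go(555.5,-63.1,126)"
```

```text
t 3.1 p [551.8 -90.  126.4] rot [ 1.7992e+02 -1.0000e-02  9.4090e+01] F [ 0.4 -0.1  0.2] w 94.3
units [0.332 0.071 0.005] turn 0.0
```

servo_tool(rows=[[[0.33,0.07,0],0],[[0.33,0.07,0.2],0],[[0.33,0.07,0.4],0],[[0.33,0.07,0.4],0],[[0.33,0.07,0.4],0],[[0.33,0.07,0.4],0]], grip=-0.25)

```text
time: 3.6
tool_pos: [0.5557, -0.0644, 0.0945]
ee_rot: [3.14, 0.0, 1.641]
wrist_force: [-0.2, -0.7, 0.8]
width: 0.0593
```

```bash
python3 -c "
from h import *
go(555.5,-63.1,26)"
```

```text
t 3.6 p [555.7 -64.4  94.5] rot [1.7993e+02 1.0000e-02 9.4010e+01] F [-0.2 -0.7  0.8] w 59.3
units [ 0.017 -0.002  0.856] turn 0.0
```

servo_tool(rows=[[[0.01,0,0.2],0],[[0.01,0,0.4],0],[[0.01,0,0.6],0],[[0.01,0,0.75],0],[[0.01,0,0.85],0],[[0.01,0,0.85],0],[[0.01,0,0.85],0],[[0.01,0,0.85],0]])

```text
time: 4.27
tool_pos: [0.5562, -0.0642, 0.0267]
ee_rot: [3.14, 0.0, 1.64]
wrist_force: [0.9, -0.3, -0.3]
width: 0.0587
```

Run:
```python
from h import *
go(555.5,-63.1,26); s=snap("wrist","w2.png")
```

```text
t 4.27 p [556.2 -64.2  26.7] rot [1.7988e+02 3.0000e-02 9.3970e+01] F [ 0.9 -0.3 -0.3] w 58.7
units [ 0.014 -0.007  0.008] turn 0.0
```

View pics/w2.png

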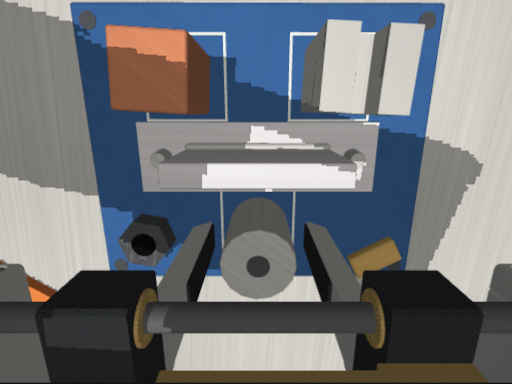

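The round block's dot is at (258,267), centred between the fingers. I'll close and lift.

servo_tool(rows=[[[0,0,0],0],[[0,0,0],0],[[0,0,0],0],[[0,0,0],0],[[0,0,0],0],[[0,0,0],0]], grip=1)

```text
time: 4.82
tool_pos: [0.5556, -0.064, 0.0259]
ee_rot: [3.141, 0.0, 1.64]
wrist_force: [-1.1, 0.1, 2.1]
width: 0.0395
```

Run:
```python
from h import *
go(522,-279,85); s=snap("wrist","w2b.png")
```

```text
t 4.82 p [555.6 -64.   25.9] rot [1.7995e+02 1.0000e-02 9.3980e+01] F [-1.1  0.1  2.1] w 39.5
units [-2.652 -0.605 -0.738] turn 0.0
```

servo_tool(rows=[[[0,0,-0.1],0],[[0,0,-0.35],0],[[0,0,-0.6],0],[[0,0,-0.75],0],[[0,0,-0.75],0],[[0,0,-0.75],0]])

```text
time: 5.37
tool_pos: [0.5551, -0.0639, 0.0852]
ee_rot: [-3.142, -0.0, 1.64]
wrist_force: [0.3, -0.4, -6.9]
width: 0.0399
```

servo_tool(rows=[[[-0.25,-0.05,0],0],[[-0.6,-0.1,0],0],[[-0.9,-0.2,0],0],[[-0.9,-0.2,0],0]])

```text
time: 5.7
tool_pos: [0.5418, -0.141, 0.0829]
ee_rot: [-3.136, 0.002, 1.636]
wrist_force: [0.1, -0.9, -6.5]
width: 0.0396
```

servo_tool(rows=[[[-0.45,-0.1,0],0],[[-0.9,-0.2,0],0],[[-0.9,-0.2,0],0]])

```text
time: 5.95
tool_pos: [0.531, -0.2158, 0.0833]
ee_rot: [-3.137, 0.004, 1.635]
wrist_force: [-0.5, -0.2, -5.5]
width: 0.0396
```

servo_tool(rows=[[[-0.4,-0.1,0],0],[[-0.7,-0.2,0],0],[[-0.85,-0.2,0],0],[[-0.85,-0.2,0],0],[[-0.85,-0.2,0],0],[[-0.85,-0.2,0],0]])

```text
time: 6.45
tool_pos: [0.5218, -0.2772, 0.0843]
ee_rot: [-3.14, -0.003, 1.641]
wrist_force: [0.2, -0.3, -6.0]
width: 0.0395
```

Run:
```python
from h import *
go(522,-279,18); s=snap("wrist","w3.png")
```

```text
t 6.45 p [ 521.8 -277.2   84.3] rot [-1.7992e+02 -1.5000e-01  9.4010e+01] F [ 0.2 -0.3 -6. ] w 39.5
units [-0.022  0.     0.829] turn 0.0
```

View pics/w3.png

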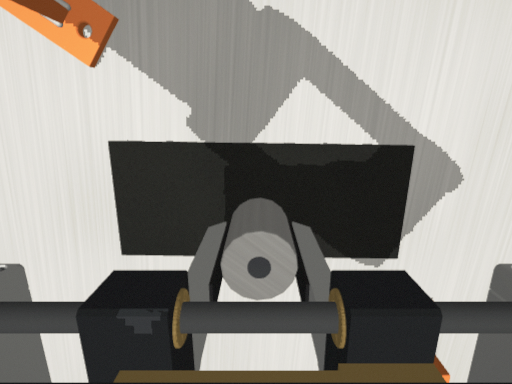

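servo_tool(rows=[[[-0.02,0,0.2],0],[[-0.02,0,0.4],0],[[-0.02,0,0.6],0],[[-0.02,0,0.72],0],[[-0.02,0,0.79],0],[[-0.02,0,0.79],0],[[-0.02,0,0.79],0]])

```text
time: 7.08
tool_pos: [0.5225, -0.28, 0.0226]
ee_rot: [3.141, -0.0, 1.641]
wrist_force: [-0.9, 0.4, -4.8]
width: 0.0397
```

Run:
```python
from h import *
go(522,-279,17.8)
import cv2
class S: pass
```

```text
t 7.08 p [ 522.5 -280.    22.6] rot [179.98  -0.    94.02] F [-0.9  0.4 -4.8] w 39.7
units [ 0.013 -0.006  0.059] turn 0.0
```

servo_tool(rows=[[[0,0,0.02],0],[[0,0,0.04],0],[[0,0,0.05],0],[[0,0,0.05],0],[[0,0,0.05],0]])

```text
time: 7.5
tool_pos: [0.5223, -0.2805, 0.0185]
ee_rot: [3.141, 0.0, 1.64]
wrist_force: [-0.1, 0.6, -5.5]
width: 0.0397
```

servo_tool(rows=[[[0,0,0.01],0],[[0,0,0.015],0],[[0,0,0.015],0]])

```text
time: 7.75
tool_pos: [0.5224, -0.2806, 0.018]
ee_rot: [3.141, 0.0, 1.64]
wrist_force: [-1.1, 0.8, -1.3]
width: 0.0397
```

servo_tool(rows=[[[0,0,0],0],[[0,0,0],0],[[0,0,0],0],[[0,0,0],0],[[0,0,0],0]], grip=-0.25)

```text
time: 8.17
tool_pos: [0.5226, -0.2806, 0.0175]
ee_rot: [3.141, 0.001, 1.64]
wrist_force: [0.2, -0.1, -0.6]
width: 0.0583
```

servo_tool(rows=[[[0,0,-0.2],0],[[0,0,-0.5],0],[[0,0,-1],0],[[0,0,-1],0],[[0,0,-1],0]])

```text
time: 8.58
tool_pos: [0.5242, -0.2817, 0.1009]
ee_rot: [3.135, 0.005, 1.64]
wrist_force: [-0.7, 0.6, -0.3]
width: 0.059
```

Run:
```python
from h import *
s=snap("wrist","w4.png"); print(ray(s,[(109,142),(413,146)],.004))
go(502.4,25.2,115,90.5)
```

```text
[[ 0.38275835 -0.24224329]
 [ 0.66571869 -0.22624377]]
t 8.63 p [ 522.9 -280.8   98.4] rot [1.7986e+02 1.0000e-01 9.3980e+01] F [0.7 0.2 0.8] w 58.6
units [ 3.834  0.01  -0.208] turn 0.039
```

View pics/w4.png

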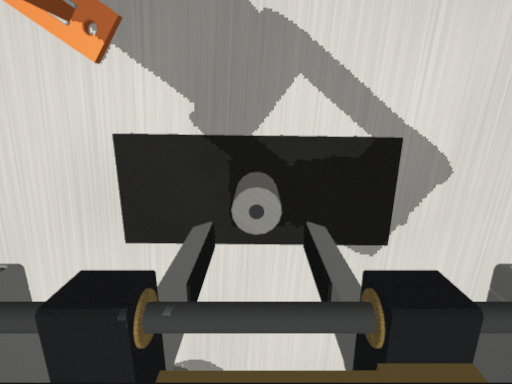

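The round block is standing near the middle of the mat, with its dot at (257,212). The copper block is next.

servo_tool(rows=[[[0.4,0,-0.2],0.039],[[0.9,0,-0.2],0.039],[[0.9,0,-0.2],0.039]])

```text
time: 8.88
tool_pos: [0.5162, -0.2028, 0.1118]
ee_rot: [-3.139, -0.005, 1.583]
wrist_force: [0.1, 0.2, -1.2]
width: 0.0586
```

servo_tool(rows=[[[0.5,0,0],0],[[1,0,0],0],[[1,0,0],0]])

```text
time: 9.13
tool_pos: [0.5151, -0.1224, 0.111]
ee_rot: [-3.138, -0.005, 1.585]
wrist_force: [0.6, -1.1, 0.1]
width: 0.059
```

servo_tool(rows=[[[0.5,0,0],0],[[1,0,0],0],[[1,0,0],0]])

```text
time: 9.38
tool_pos: [0.5145, -0.0428, 0.1112]
ee_rot: [-3.138, -0.004, 1.585]
wrist_force: [-0.1, -0.2, 0.2]
width: 0.0587
```

servo_tool(rows=[[[0.4,0,0],0],[[0.7,0,0],0],[[0.9,-0.1,0],0],[[0.9,-0.1,0],0],[[0.9,-0.1,0],0]])

```text
time: 9.8
tool_pos: [0.5066, 0.0233, 0.1117]
ee_rot: [-3.139, 0.001, 1.581]
wrist_force: [0.4, 0.1, -0.9]
width: 0.059
```

Run:
```python
from h import *
go(502.4,25.2,30,90.5)
```

```text
t 9.8 p [506.6  23.3 111.7] rot [-1.7987e+02  3.0000e-02  9.0570e+01] F [ 0.4  0.1 -0.9] w 59.0
units [ 0.025 -0.052  1.022] turn 0.001
```

servo_tool(rows=[[[0.02,-0.05,0.2],0],[[0.02,-0.05,0.3],0],[[0.02,-0.05,0.35],0],[[0.02,-0.05,0.35],0],[[0.02,-0.05,0.35],0]])

```text
time: 10.22
tool_pos: [0.5033, 0.0242, 0.0847]
ee_rot: [-3.141, 0.0, 1.578]
wrist_force: [1.2, 0.6, -0.3]
width: 0.0588
```

Run:
```python
from h import *
go(502.4,25.2,26,90.5); snap("wrist","w5.png")
```

```text
t 10.22 p [503.3  24.2  84.7] rot [-179.95    0.     90.41] F [ 1.2  0.6 -0.3] w 58.8
units [ 0.013 -0.011  0.734] turn -0.001
```

View pics/w5.png

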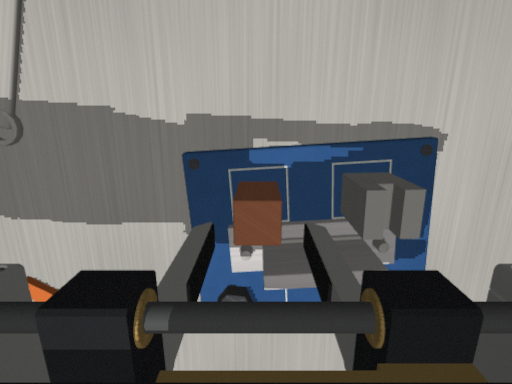

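The copper block is at (258,215), centred between the fingers.

servo_tool(rows=[[[0.01,-0.01,0.2],0],[[0.01,-0.01,0.4],0],[[0.01,-0.01,0.6],0],[[0.01,-0.01,0.7],0],[[0.01,-0.01,0.73],0],[[0.01,-0.01,0.73],0],[[0.01,-0.01,0.73],0]])

```text
time: 10.85
tool_pos: [0.5033, 0.0256, 0.0277]
ee_rot: [3.14, 0.0, 1.579]
wrist_force: [0.2, 0.6, -0.4]
width: 0.059
```

servo_tool(rows=[[[0,0,0],0],[[0,0,0],0],[[0,0,0],0],[[0,0,0],0],[[0,0,0],0],[[0,0,0],0]], grip=1)

```text
time: 11.35
tool_pos: [0.5022, 0.0257, 0.0272]
ee_rot: [-3.141, 0.0, 1.579]
wrist_force: [-3.1, 0.5, 4.1]
width: 0.0337
```

Run:
```python
from h import *
go(440,-284,115); snap("wrist","w6.png")
```

```text
t 11.35 p [502.2  25.7  27.2] rot [-179.97    0.     90.47] F [-3.1  0.5  4.1] w 33.7
units [-3.865 -0.809 -1.098] turn 0.0
```

View pics/w6.png

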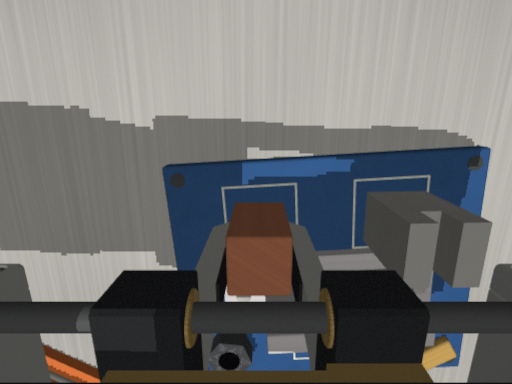

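servo_tool(rows=[[[0,0,-0.1],0],[[0,0,-0.4],0],[[0,0,-0.7],0],[[0,0,-1],0],[[0,0,-1],0]])

```text
time: 11.82
tool_pos: [0.5054, 0.0257, 0.1108]
ee_rot: [3.133, 0.0, 1.579]
wrist_force: [2.2, 0.1, -5.7]
width: 0.0339
```

servo_tool(rows=[[[-0.2,0,-0.1],0],[[-0.5,-0.1,-0.1],0],[[-0.97,-0.2,-0.1],0],[[-0.97,-0.2,-0.1],0]])

```text
time: 12.15
tool_pos: [0.4846, -0.0578, 0.1119]
ee_rot: [-3.136, 0.006, 1.574]
wrist_force: [0.6, 0.5, -7.5]
width: 0.034
```

servo_tool(rows=[[[-0.5,-0.1,0],0],[[-0.97,-0.2,0],0],[[-0.97,-0.2,0],0]])

```text
time: 12.4
tool_pos: [0.4692, -0.136, 0.112]
ee_rot: [-3.137, 0.005, 1.572]
wrist_force: [-0.3, 0.3, -6.1]
width: 0.0337
```

servo_tool(rows=[[[-0.5,-0.1,0],0],[[-0.97,-0.2,0],0],[[-0.97,-0.2,0],0]])

```text
time: 12.65
tool_pos: [0.4539, -0.2137, 0.1122]
ee_rot: [-3.137, 0.005, 1.572]
wrist_force: [1.0, 0.4, -6.9]
width: 0.0343
```

servo_tool(rows=[[[-0.4,-0.1,0],0],[[-0.7,-0.2,0],0],[[-0.95,-0.2,0],0],[[-0.95,-0.2,0.2],0],[[-0.95,-0.2,0.4],0],[[-0.95,-0.2,0.4],0]])

```text
time: 13.15
tool_pos: [0.4378, -0.2812, 0.0764]
ee_rot: [-3.133, -0.007, 1.577]
wrist_force: [-0.7, 1.7, -8.3]
width: 0.0337
```

Run:
```python
from h import *
go(440,-284,20);
```

```text
t 13.15 p [ 437.8 -281.2   76.4] rot [-179.5    -0.43   90.38] F [-0.7  1.7 -8.3] w 33.7
units [-0.035  0.028  0.704] turn 0.0
```

servo_tool(rows=[[[0,0.02,0.2],0],[[0,0.02,0.4],0],[[0,0.02,0.55],0],[[0,0.02,0.62],0],[[0,0.02,0.66],0],[[0,0.02,0.66],0],[[0,0.02,0.66],0]])

```text
time: 13.73
tool_pos: [0.443, -0.2837, 0.0304]
ee_rot: [3.141, 0.001, 1.579]
wrist_force: [0.1, -0.2, -6.9]
width: 0.034
```

servo_tool(rows=[[[0,0,0.05],0],[[0,0,0.1],0],[[0,0,0.125],0],[[0,0,0.125],0],[[0,0,0.125],0]])

```text
time: 14.15
tool_pos: [0.4425, -0.2835, 0.0197]
ee_rot: [-3.141, -0.0, 1.579]
wrist_force: [0.0, 0.1, -7.3]
width: 0.0342
```

servo_tool(rows=[[[0,0,0.01],0],[[0,0,0.02],0],[[0,0,0.02],0]])

```text
time: 14.4
tool_pos: [0.4429, -0.2838, 0.0192]
ee_rot: [3.141, 0.001, 1.579]
wrist_force: [-1.6, 1.4, -1.6]
width: 0.0338
```

servo_tool(rows=[[[0,0,0],0],[[0,0,0],0],[[0,0,0],0],[[0,0,0],0],[[0,0,0],0]], grip=-0.25)

```text
time: 14.82
tool_pos: [0.443, -0.2839, 0.0188]
ee_rot: [3.14, 0.001, 1.579]
wrist_force: [-0.4, -0.4, 0.5]
width: 0.0586
```

servo_tool(rows=[[[0,0,-0.2],0],[[0,0,-0.5],0],[[0,0,-1],0],[[0,0,-1],0]])

```text
time: 15.15
tool_pos: [0.4465, -0.2866, 0.1065]
ee_rot: [3.13, 0.009, 1.579]
wrist_force: [1.1, -1.3, 1.2]
width: 0.0587
```

servo_tool(rows=[[[0.4,0.2,-0.2],0],[[0.98,0.48,-0.2],0],[[0.98,0.48,-0.2],0]])

```text
time: 15.4
tool_pos: [0.4829, -0.2015, 0.1161]
ee_rot: [3.137, -0.001, 1.582]
wrist_force: [-0.2, 0.2, 0.1]
width: 0.0587
```

servo_tool(rows=[[[0.5,0.24,0],0],[[0.98,0.48,0],0],[[0.98,0.48,0],0]])

```text
time: 15.65
tool_pos: [0.5202, -0.1208, 0.1143]
ee_rot: [3.14, -0.003, 1.585]
wrist_force: [-0.7, -0.6, -0.0]
width: 0.0588
```

servo_tool(rows=[[[0.5,0.24,0],0],[[0.98,0.48,0],0],[[0.98,0.48,0],0]])

```text
time: 15.9
tool_pos: [0.5577, -0.0425, 0.1141]
ee_rot: [3.14, -0.003, 1.585]
wrist_force: [-0.3, -0.3, 0.1]
width: 0.0587
```

servo_tool(rows=[[[0.4,0.2,0],-0.016],[[0.8,0.4,0],-0.016],[[0.98,0.48,0],-0.016],[[0.98,0.48,0],-0.016],[[0.98,0.48,0],-0.016]])

```text
time: 16.32
tool_pos: [0.5935, 0.0309, 0.1138]
ee_rot: [-3.141, 0.001, 1.605]
wrist_force: [0.1, 0.4, 0.7]
width: 0.059
```

Run:
```python
from h import *
go(596.5,32.5,85,91.9)
```

```text
t 16.32 p [593.5  30.9 113.8] rot [-1.7995e+02  6.0000e-02  9.1990e+01] F [0.1 0.4 0.7] w 59.0
units [0.019 0.038 0.36 ] turn 0.001
```

servo_tool(rows=[[[0.02,0.04,0.15],0],[[0.02,0.04,0.3],0],[[0.02,0.04,0.36],0],[[0.02,0.04,0.36],0],[[0.02,0.04,0.36],0],[[0.02,0.04,0.36],0]])

```text
time: 16.82
tool_pos: [0.5968, 0.0325, 0.0856]
ee_rot: [3.141, 0.0, 1.603]
wrist_force: [0.3, -0.1, -0.1]
width: 0.0588
```

Run:
```python
from h import *
go(596.5,32.5,26,91.9); snap("wrist","w7.png")
```

```text
t 16.82 p [596.8  32.5  85.6] rot [179.99   0.    91.87] F [ 0.3 -0.1 -0.1] w 58.8
units [ 0.    -0.003  0.744] turn -0.0
```

View pics/w7.png

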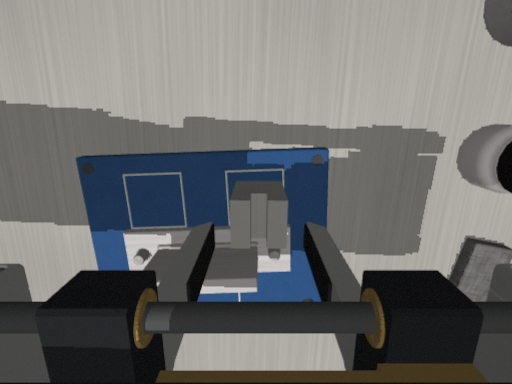

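The slotted block is centred at x≈258 between the fingers.

servo_tool(rows=[[[0,0,0.2],0],[[0,0,0.4],0],[[0,0,0.6],0],[[0,0,0.7],0],[[0,0,0.74],0],[[0,0,0.74],0],[[0,0,0.74],0],[[0,0,0.74],0]])

```text
time: 17.53
tool_pos: [0.5978, 0.033, 0.0277]
ee_rot: [3.139, 0.0, 1.604]
wrist_force: [-0.1, -0.4, -0.4]
width: 0.0587
```

servo_tool(rows=[[[0,0,0],0],[[0,0,0],0],[[0,0,0],0],[[0,0,0],0],[[0,0,0],0],[[0,0,0],0]], grip=1)

```text
time: 18.03
tool_pos: [0.5966, 0.0329, 0.0268]
ee_rot: [-3.141, 0.0, 1.604]
wrist_force: [-2.8, -0.2, 3.7]
width: 0.04
```

Run:
```python
from h import *
go(604,-274,115)
```

```text
t 18.03 p [596.6  32.9  26.8] rot [-1.7998e+02  1.0000e-02  9.1910e+01] F [-2.8 -0.2  3.7] w 40.0
units [-3.837 -0.035 -1.102] turn 0.0
```

servo_tool(rows=[[[0,0,-0.1],0],[[0,0,-0.4],0],[[0,0,-0.7],0],[[0,0,-1],0],[[0,0,-1],0]])

```text
time: 18.45
tool_pos: [0.5998, 0.033, 0.1111]
ee_rot: [3.132, 0.0, 1.604]
wrist_force: [1.4, 0.6, -4.6]
width: 0.0401
```

servo_tool(rows=[[[-0.2,0,-0.1],0],[[-0.5,0,-0.1],0],[[-0.96,0,-0.1],0],[[-0.96,0,-0.1],0]])

```text
time: 18.78
tool_pos: [0.5983, -0.0502, 0.1114]
ee_rot: [-3.138, 0.006, 1.599]
wrist_force: [-0.8, -0.5, -5.4]
width: 0.0396
```

servo_tool(rows=[[[-0.5,0,0],0],[[-0.96,0,0],0],[[-0.96,0,0],0]])

```text
time: 19.03
tool_pos: [0.6006, -0.1277, 0.1111]
ee_rot: [-3.138, 0.005, 1.597]
wrist_force: [0.3, 0.4, -6.1]
width: 0.04
```

servo_tool(rows=[[[-0.5,0,0],0],[[-0.96,0,0],0],[[-0.96,0,0],0]])

```text
time: 19.28
tool_pos: [0.603, -0.2046, 0.1111]
ee_rot: [-3.138, 0.005, 1.597]
wrist_force: [-0.4, -0.9, -6.1]
width: 0.0398
```

servo_tool(rows=[[[-0.4,0,0],0],[[-0.7,0,0],0],[[-0.95,0,0],0],[[-0.95,0,0.2],0],[[-0.95,0,0.4],0],[[-0.95,0,0.5],0],[[-0.95,0,0.5],0],[[-0.95,0,0.5],0]])

```text
time: 19.95
tool_pos: [0.606, -0.2723, 0.072]
ee_rot: [-3.138, -0.002, 1.604]
wrist_force: [1.0, -0.3, -5.2]
width: 0.0402
```

Run:
```python
from h import *
go(604,-274,19); snap("wrist","w8.png")
```

```text
t 19.95 p [ 606.  -272.3   72. ] rot [-1.7981e+02 -1.2000e-01  9.1920e+01] F [ 1.  -0.3 -5.2] w 40.2
units [-0.021 -0.026  0.662] turn 0.0
```

View pics/w8.png

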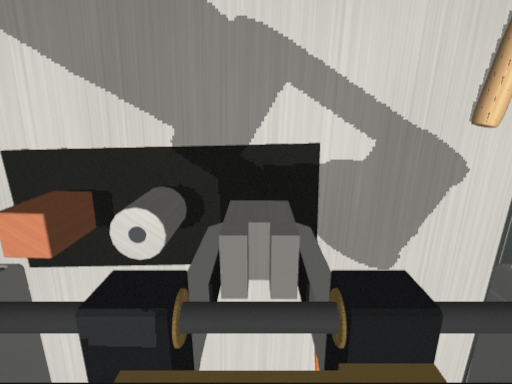

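Copper (45,220) and round (140,225) both stand on the mat, and the slotted block is over the free end.

servo_tool(rows=[[[-0.02,-0.02,0.2],0],[[-0.02,-0.02,0.4],0],[[-0.02,-0.02,0.52],0],[[-0.02,-0.02,0.58],0],[[-0.02,-0.02,0.62],0],[[-0.02,-0.02,0.62],0],[[-0.02,-0.02,0.62],0],[[-0.02,-0.02,0.62],0]])

```text
time: 20.67
tool_pos: [0.6062, -0.2752, 0.0259]
ee_rot: [3.14, 0.001, 1.604]
wrist_force: [0.4, 0.4, -5.5]
width: 0.0397
```

servo_tool(rows=[[[0,0,0.03],0],[[0,0,0.06],0],[[0,0,0.08],0],[[0,0,0.08],0],[[0,0,0.08],0]])

```text
time: 21.08
tool_pos: [0.6058, -0.2751, 0.0189]
ee_rot: [3.141, 0.0, 1.604]
wrist_force: [-0.0, -0.3, -4.0]
width: 0.0398
```

servo_tool(rows=[[[0,0,0.01],0],[[0,0,0.02],0],[[0,0,0.02],0]])

```text
time: 21.33
tool_pos: [0.6058, -0.2751, 0.0188]
ee_rot: [3.14, 0.001, 1.604]
wrist_force: [-3.2, 0.8, 5.1]
width: 0.0396
```

servo_tool(rows=[[[0,0,0],0],[[0,0,0],0],[[0,0,0],0],[[0,0,0],0],[[0,0,0],0]], grip=-0.25)

```text
time: 21.75
tool_pos: [0.6055, -0.2749, 0.0164]
ee_rot: [3.141, -0.0, 1.604]
wrist_force: [0.6, 0.5, -0.1]
width: 0.0588
```

servo_tool(rows=[[[0,0,-0.2],0],[[0,0,-0.5],0],[[0,0,-1],0],[[0,0,-1],0]])

```text
time: 22.08
tool_pos: [0.6095, -0.2771, 0.1058]
ee_rot: [3.129, 0.008, 1.604]
wrist_force: [1.7, -0.7, 2.0]
width: 0.0589
```

servo_tool(rows=[[[0.4,-0.1,-0.2],0],[[0.9,-0.2,-0.4],0],[[0.9,-0.2,-0.4],0]])

```text
time: 22.33
tool_pos: [0.5882, -0.1991, 0.1327]
ee_rot: [3.136, -0.001, 1.608]
wrist_force: [0.8, 0.1, 0.5]
width: 0.0587
```

servo_tool(rows=[[[0.2,-0.05,0],-0.07],[[0.4,-0.1,0],-0.15],[[0.6,-0.15,0],-0.22],[[0.9,-0.2,0],-0.3],[[0.9,-0.2,0],-0.37],[[0.9,-0.2,0],-0.45],[[0.9,-0.2,0],-0.52],[[0.9,-0.2,0],-0.6],[[0.9,-0.2,0],-0.67],[[0.9,-0.2,0],-0.75],[[0.9,-0.2,0],-0.8],[[0.9,-0.2,0],-0.8]], grip=0.15)

```text
time: 23.33
tool_pos: [0.5689, -0.1324, 0.1284]
ee_rot: [-3.141, 0.0, 2.862]
wrist_force: [0.5, 0.0, 0.2]
width: 0.0396
```

Run:
```python
from h import *
go(551.8,-15.9,130,184);
```

```text
t 23.33 p [ 568.9 -132.4  128.4] rot [-1.7999e+02  3.0000e-02  1.6398e+02] F [0.5 0.  0.2] w 39.6
units [ 0.607  1.341 -0.02 ] turn -0.222
```

servo_tool(rows=[[[0.3,0.5,0],-0.07],[[0.6,1,0],-0.15],[[0.6,1,0],-0.222],[[0.6,1,0],-0.222],[[0.6,1,0],-0.222]])

```text
time: 23.75
tool_pos: [0.545, -0.0419, 0.1288]
ee_rot: [-3.141, 0.001, -3.077]
wrist_force: [0.1, -0.6, 0.3]
width: 0.0399
```

Run:
```python
from h import *
go(551.8,-15.9,100,184);
```

```text
t 23.75 p [545.  -41.9 128.8] rot [-1.7995e+02  5.0000e-02 -1.7628e+02] F [ 0.1 -0.6  0.3] w 39.9
units [-0.106  0.319  0.36 ] turn -0.003
```

servo_tool(rows=[[[-0.1,0.32,0],0],[[-0.1,0.32,0.2],0],[[-0.1,0.32,0.36],0],[[-0.1,0.32,0.36],0],[[-0.1,0.32,0.36],0],[[-0.1,0.32,0.36],0]])

```text
time: 24.25
tool_pos: [0.5516, -0.0169, 0.1004]
ee_rot: [-3.141, 0.001, -3.077]
wrist_force: [-0.9, -0.1, 0.7]
width: 0.0398
```

Run:
```python
from h import *
go(551.8,-15.9,33,184); snap("wrist","w9.png")
```

```text
t 24.25 p [551.6 -16.9 100.4] rot [-1.7998e+02  5.0000e-02 -1.7628e+02] F [-0.9 -0.1  0.7] w 39.8
units [-0.003  0.012  0.843] turn -0.003
```

View pics/w9.png

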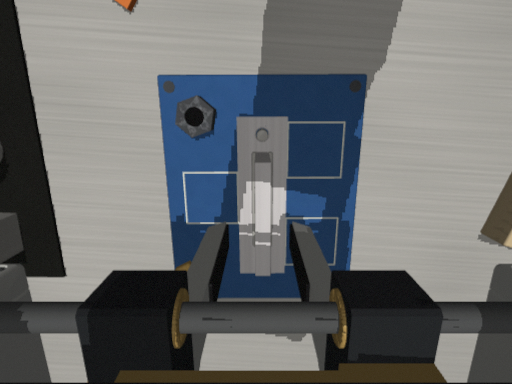

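The fin is at column 262, about 1 mm to +y of the finger midline at 259. I'll correct that and descend.

servo_tool(rows=[[[0,0.015,0.2],0],[[0,0.015,0.4],0],[[0,0.015,0.6],0],[[0,0.015,0.75],0],[[0,0.015,0.84],0],[[0,0.015,0.84],0],[[0,0.015,0.84],0],[[0,0.015,0.84],0]])

```text
time: 24.97
tool_pos: [0.5518, -0.0147, 0.0339]
ee_rot: [-3.141, 0.002, -3.074]
wrist_force: [-0.1, -0.1, 0.9]
width: 0.0398
```

Run:
```python
from h import *
go(551.8,-15.9,33,184); snap("wrist","w10.png")
```

```text
t 24.97 p [551.8 -14.7  33.9] rot [-1.7998e+02  1.2000e-01 -1.7612e+02] F [-0.1 -0.1  0.9] w 39.8
units [ 0.001 -0.014  0.011] turn -0.001
```

View pics/w10.png

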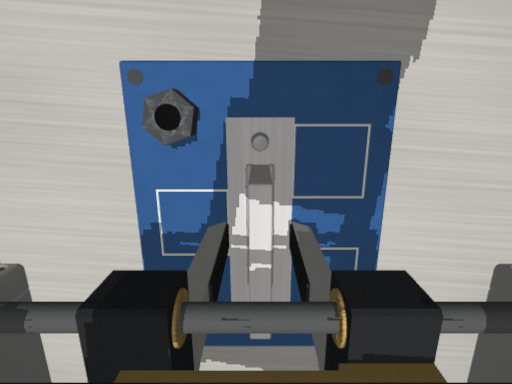

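servo_tool(rows=[[[0,0,0],0],[[0,0,0],0],[[0,0,0],0],[[0,0,0],0],[[0,0,0],0],[[0,0,0],0],[[0,0,0],0],[[0,0,0],0]], grip=1)

```text
time: 25.68
tool_pos: [0.551, -0.0145, 0.0329]
ee_rot: [3.141, 0.0, -3.074]
wrist_force: [-0.3, 1.0, 0.5]
width: 0.0121
```

servo_tool(rows=[[[0,0,-0.04],0],[[0,0,-0.08],0],[[0,0,-0.12],0],[[0,0,-0.16],0],[[0,0,-0.2],0],[[0,0,-0.24],0],[[0,0,-0.28],0],[[0,0,-0.32],0],[[0,0,-0.36],0],[[0,0,-0.4],0],[[0,0,-0.4],0]])

```text
time: 26.6
tool_pos: [0.5514, -0.0147, 0.0657]
ee_rot: [-3.141, 0.002, -3.074]
wrist_force: [0.2, 0.1, -2.0]
width: 0.0119
```

Run:
```python
from h import *
go(475.1,288,110,167.6); snap("wrist","w11.png")
```

```text
t 26.6 p [551.4 -14.7  65.7] rot [-1.7998e+02  9.0000e-02 -1.7611e+02] F [ 0.2  0.1 -2. ] w 11.9
units [ 0.695  3.84  -0.554] turn 0.181
```

View pics/w11.png

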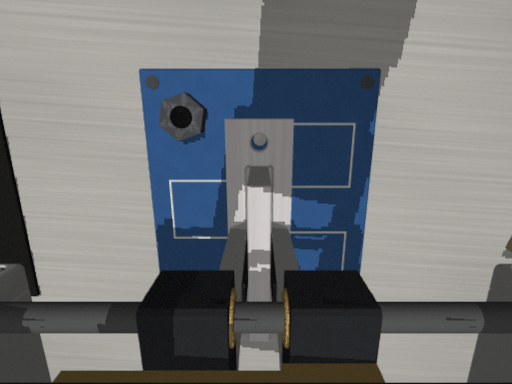

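It's clear of the dowels and level. Next I'll carry it to the brick.

servo_tool(rows=[[[0,0,-0.15],0],[[0,0,-0.35],0],[[0,0.15,-0.55],0],[[0.1,0.4,-0.6],0],[[0.17,0.7,-0.6],0],[[0.17,0.9,-0.6],0]])

```text
time: 27.15
tool_pos: [0.5319, 0.0578, 0.1143]
ee_rot: [3.141, 0.001, -3.074]
wrist_force: [-0.1, 0.4, -2.5]
width: 0.0123
```

servo_tool(rows=[[[0.05,0.3,0],0.03],[[0.1,0.6,0],0.06],[[0.17,0.95,0],0.1],[[0.17,0.95,0],0.14],[[0.17,0.95,0],0.18]])

```text
time: 27.57
tool_pos: [0.5132, 0.1328, 0.1135]
ee_rot: [3.141, 0.0, 2.927]
wrist_force: [-0.5, 0.2, -2.3]
width: 0.0121
```

Run:
```python
from h import *
go(475.1,288,115,167.6)
```

```text
t 27.57 p [513.2 132.8 113.5] rot [1.7998e+02 2.0000e-02 1.6768e+02] F [-0.5  0.2 -2.3] w 12.1
units [ 0.88   1.793 -0.019] turn 0.001
```

servo_tool(rows=[[[0.2,0.4,0],0],[[0.4,0.8,0],0],[[0.44,0.9,0],0]])

```text
time: 27.82
tool_pos: [0.4933, 0.2131, 0.1135]
ee_rot: [3.138, -0.001, 2.93]
wrist_force: [-1.1, -0.7, -3.1]
width: 0.0118
```

servo_tool(rows=[[[0.2,0.4,0],0],[[0.35,0.7,0],0],[[0.44,0.85,0],0],[[0.44,0.88,0],0],[[0.44,0.88,0],0],[[0.44,0.88,0],0]])

```text
time: 28.32
tool_pos: [0.4757, 0.2845, 0.1129]
ee_rot: [-3.141, 0.001, 2.926]
wrist_force: [0.6, 0.4, -2.2]
width: 0.0119
```

Run:
```python
from h import *
import pickle
go(475.1,288,115,167.6); s=snap("wrist","w12.png"); show("w12z.png",s["pixels"],None,1.5)
pickle.dump(s,open("w12.pkl","wb"))
hsv=cv2.cvtColor(s["pixels"],cv2.COLOR_RGB2HSV); m=cv2.inRange(hsv,(10,40,40),(30,255,255)); print(rect(s,m,.032)[:3])
print(proj(s,[[.4751,.288,.032]]))
```

```text
t 28.32 p [475.7 284.5 112.9] rot [-1.7996e+02  4.0000e-02  1.6767e+02] F [ 0.6  0.4 -2.2] w 11.9
units [ 0.017  0.041 -0.026] turn 0.001
[(15198.5, array([264., 162.]), array([456.5, 293.3]), array([113.7, 187.3]), 77.8), (5083.5, array([469., 194.]), array([517.8, 475.3]), array([181.2,  27.3]), 17.2), (3923.0, array([221., 375.]), array([662.1, 195.7]), array([370.2,  24.3]), 78.2)]
[[264.22008489 198.01765175]]
```

View pics/w12z.png

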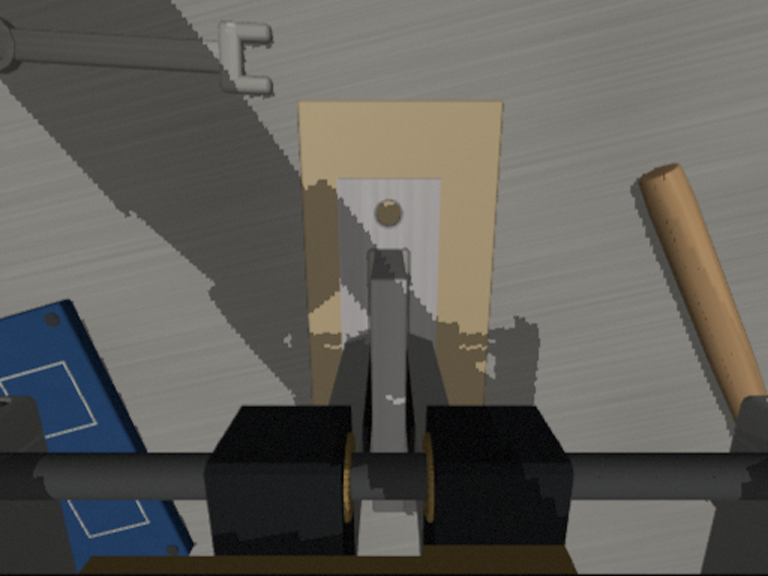

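From the brick's edges in this view (rows 67–270, columns 199–335) I get a centre of about (477, 288.7) mm, against about (475, 288) from the top camera. I'll use (476.6, 288.6).

servo_tool(rows=[[[0.005,0.05,0.1],0],[[0.005,0.05,0.25],0],[[0.005,0.05,0.4],0],[[0.005,0.05,0.55],0],[[0.005,0.05,0.63],0],[[0.005,0.05,0.68],0],[[0.005,0.05,0.68],0],[[0.005,0.05,0.68],0],[[0.005,0.05,0.68],0]])

```text
time: 29.12
tool_pos: [0.4763, 0.2897, 0.059]
ee_rot: [3.141, 0.001, 2.927]
wrist_force: [-0.0, 0.4, -2.2]
width: 0.0116
```

Run:
```python
from h import *
go(476.6,288.6,52.9,167.7)
```

```text
t 29.12 p [476.3 289.7  59. ] rot [1.7994e+02 7.0000e-02 1.6769e+02] F [-0.   0.4 -2.2] w 11.6
units [-0.007 -0.012  0.076] turn -0.0
```

servo_tool(rows=[[[0,-0.012,0.02],0],[[0,-0.012,0.04],0],[[0,-0.012,0.06],0],[[0,-0.012,0.065],0],[[0,-0.012,0.065],0],[[0,-0.012,0.065],0]])

```text
time: 29.62
tool_pos: [0.4755, 0.2884, 0.0531]
ee_rot: [3.142, 0.0, 2.927]
wrist_force: [0.0, -0.2, -2.2]
width: 0.0122
```

servo_tool(rows=[[[0,0,0.01],0],[[0,0,0.01],0],[[0,0,0.01],0]])

```text
time: 29.87
tool_pos: [0.4757, 0.2886, 0.0529]
ee_rot: [3.141, 0.001, 2.927]
wrist_force: [-0.1, -0.1, -0.1]
width: 0.012
```

servo_tool(rows=[[[0,0,0.003],0],[[0,0,0.003],0],[[0,0,0.003],0],[[0,0,0.003],0],[[0,0,0.003],0],[[0,0,0.003],0]], grip=0.15)

```text
time: 30.37
tool_pos: [0.4756, 0.2885, 0.0521]
ee_rot: [3.141, 0.0, 2.927]
wrist_force: [0.4, -0.2, -0.2]
width: 0.04
```

servo_tool(rows=[[[0,0,-0.15],0],[[0,0,-0.4],0],[[0,0,-0.7],0],[[0,0,-1],0],[[0,0,-1],0],[[0,0,-1],0]])

```text
time: 30.87
tool_pos: [0.4768, 0.2891, 0.1347]
ee_rot: [3.138, 0.004, 2.927]
wrist_force: [-0.0, 1.0, -1.1]
width: 0.0397
```

Run:
```python
from h import *
s=snap("wrist"); show("w13z.png",s["pixels"],None,1.5)
t=snap("top"); show("t3.png",t["pixels"],(110,110,360,240),3.2)
go(605.8,-275.1,125,91.9)
```

```text
t 30.97 p [475.  288.2 131.3] rot [-1.7996e+02 -6.0000e-02  1.6769e+02] F [ 0.1 -0.6 -0.7] w 39.9
units [-3.098 -6.531  0.079] turn 0.842
```

View pics/w13z.png

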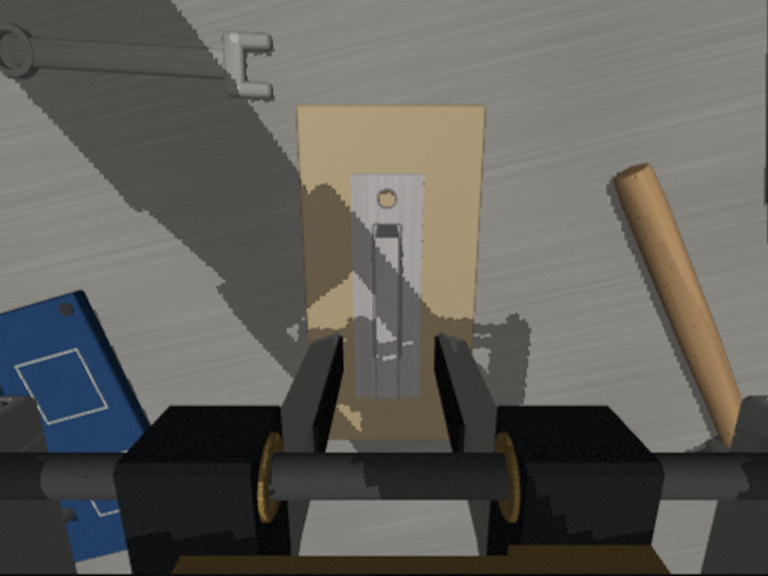

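View pics/t3.png

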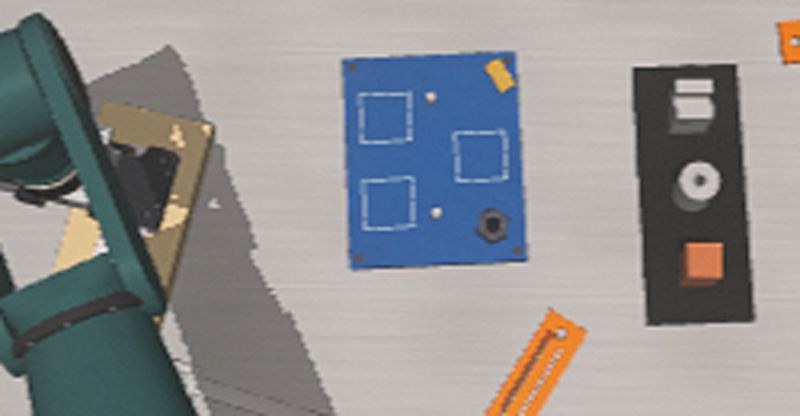

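The T-joint is standing on the brick and all three blocks are on the mat. I'll check the centring numerically.

Run:
```python
from h import *
s=snap("wrist")
f=lambda p,z:(ray(s,(np.array(p,float)+.5)/1.5-.5,z)*1e3)
a=f([(351,174),(424,174),(420,398),(355,398)],.040);print(a.round(1).tolist(),a.mean(0))
b=f([(297,105),(485,105)],.032);print(b.round(1).tolist())
c=f([(390,440)],.032);print(c)
d=b[1]-b[0]; th=np.arctan2(d[1],d[0]); print(np.degrees(th),np.linalg.norm(d))
u=np.array([np.sin(th),-np.cos(th)]); 
if u[0]<0:u=-u
ctr=b.mean(0)+115*u; print("brick ctr",ctr,"near end dist",(c-b.mean(0))@u, "T rel",(a.mean(0)-ctr)@u,(a.mean(0)-ctr)@np.array([-u[1],u[0]]))
```

```text
[[396.9, 280.6], [406.2, 323.0], [550.9, 292.0], [541.5, 248.5]] [473.85547116 286.0360169 ]
[[352.0, 258.1], [375.5, 366.1]]
[[583.92962844 263.85346746]]
77.71429711425682 110.58593748611996
brick ctr [476.09367989 287.65139742] near end dist [225.43024537] T rel -1.8432195607210418 -2.054646979067294
```

servo_tool(rows=[[[-0.2,-0.4,0],0.07],[[-0.5,-1,0],0.14],[[-0.5,-1,0],0.21],[[-0.5,-1,0],0.28],[[-0.5,-1,0],0.35],[[-0.5,-1,0],0.42],[[-0.5,-1,0],0.49],[[-0.5,-1,0],0.56],[[-0.5,-1,0],0.64],[[-0.5,-1,0],0.72],[[-0.5,-1,0],0.79],[[-0.5,-1,0],0.842]], grip=-0.25)

```text
time: 32.02
tool_pos: [0.4965, 0.2014, 0.13]
ee_rot: [-3.138, 0.001, 1.599]
wrist_force: [0.0, -0.0, 0.5]
width: 0.0591
```

Run:
```python
from h import *
go(605.8,-275.1,125,91.9)
```

```text
t 32.02 p [496.5 201.4 130. ] rot [-1.7979e+02  5.0000e-02  9.1620e+01] F [ 0.  -0.   0.5] w 59.1
units [-5.992  1.198  0.063] turn -0.003
```

servo_tool(rows=[[[-0.5,0.1,0],0],[[-1,0.2,0],0],[[-1,0.2,0],0]])

```text
time: 32.27
tool_pos: [0.5165, 0.1166, 0.1301]
ee_rot: [-3.139, 0.004, 1.598]
wrist_force: [-0.3, 0.4, -0.2]
width: 0.0586
```

servo_tool(rows=[[[-0.5,0.1,0],0],[[-1,0.2,0],0],[[-1,0.2,0],0]])

```text
time: 32.52
tool_pos: [0.5351, 0.037, 0.1303]
ee_rot: [-3.139, 0.004, 1.597]
wrist_force: [-0.3, -0.8, 0.8]
width: 0.0589
```

servo_tool(rows=[[[-0.5,0.1,0],0],[[-1,0.2,0],0],[[-1,0.2,0],0]])

```text
time: 32.77
tool_pos: [0.5537, -0.0422, 0.1302]
ee_rot: [-3.139, 0.003, 1.598]
wrist_force: [0.2, -0.5, -0.0]
width: 0.0588
```

servo_tool(rows=[[[-0.5,0.1,0],0],[[-1,0.2,0],0],[[-1,0.2,0],0]])

```text
time: 33.02
tool_pos: [0.5723, -0.1213, 0.1301]
ee_rot: [-3.139, 0.003, 1.598]
wrist_force: [-0.7, 0.7, 0.2]
width: 0.0584
```

servo_tool(rows=[[[-0.5,0.1,0],0],[[-1,0.2,0],0],[[-1,0.2,0],0]])

```text
time: 33.27
tool_pos: [0.5908, -0.2005, 0.1298]
ee_rot: [-3.139, 0.002, 1.598]
wrist_force: [-1.5, -0.5, -0.7]
width: 0.059
```

servo_tool(rows=[[[-0.4,0.1,0],0],[[-0.8,0.2,0.2],0],[[-0.98,0.2,0.4],0],[[-0.98,0.2,0.45],0],[[-0.98,0.2,0.45],0],[[-0.98,0.2,0.45],0]])

```text
time: 33.77
tool_pos: [0.6091, -0.2711, 0.0954]
ee_rot: [-3.14, -0.002, 1.605]
wrist_force: [0.6, 0.2, -0.5]
width: 0.0587
```

Run:
```python
from h import *
go(605.8,-275.1,18.8,91.9)
```

```text
t 33.77 p [ 609.1 -271.1   95.4] rot [-1.7991e+02 -1.2000e-01  9.1960e+01] F [ 0.6  0.2 -0.5] w 58.7
units [-0.049 -0.044  0.957] turn 0.001
```

servo_tool(rows=[[[-0.04,-0.04,0.05],0],[[-0.04,-0.04,0.05],0],[[-0.04,-0.04,0.05],0],[[-0.04,-0.04,0.05],0]])

```text
time: 34.1
tool_pos: [0.6067, -0.2759, 0.093]
ee_rot: [3.14, 0.0, 1.605]
wrist_force: [-0.3, -0.1, -0.5]
width: 0.0588
```

Run:
```python
from h import *
go(605.8,-275.1,18.8,91.9); snap("wrist","w14.png")
```

```text
t 34.1 p [ 606.7 -275.9   93. ] rot [1.7993e+02 3.0000e-02 9.1940e+01] F [-0.3 -0.1 -0.5] w 58.8
units [ 0.011 -0.01   0.927] turn 0.0
```

View pics/w14.png

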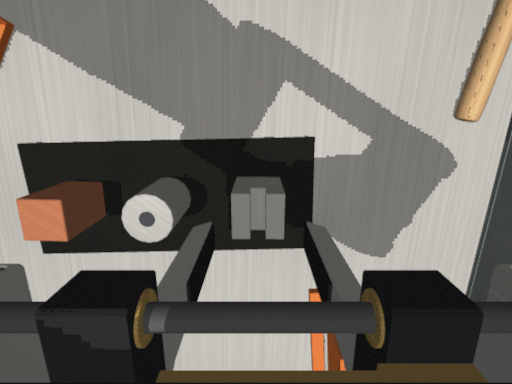

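All three blocks are upright on the mat, with the slotted one centred at (258,210). Next I'll descend and grip it.

servo_tool(rows=[[[0.01,-0.01,0.2],0],[[0.01,-0.01,0.4],0],[[0.01,-0.01,0.6],0],[[0.01,-0.01,0.8],0],[[0.01,-0.01,0.9],0],[[0.01,-0.01,0.925],0],[[0.01,-0.01,0.925],0],[[0.01,-0.01,0.925],0],[[0.01,-0.01,0.925],0]])

```text
time: 34.9
tool_pos: [0.6065, -0.2762, 0.0197]
ee_rot: [3.139, 0.001, 1.604]
wrist_force: [0.1, 0.3, 0.8]
width: 0.0585
```

Run:
```python
from h import *
go(605.8,-275.1,18.8,91.9)
```

```text
t 34.9 p [ 606.5 -276.2   19.7] rot [1.7986e+02 8.0000e-02 9.1910e+01] F [0.1 0.3 0.8] w 58.5
units [ 0.014 -0.008  0.011] turn 0.0
```

servo_tool(rows=[[[0.014,-0.008,0.01],0],[[0.014,-0.008,0.01],0],[[0.014,-0.008,0.01],0]])

```text
time: 35.15
tool_pos: [0.6051, -0.2747, 0.0178]
ee_rot: [3.141, 0.0, 1.604]
wrist_force: [-0.4, -0.3, 0.1]
width: 0.0588
```

servo_tool(rows=[[[0,0,0],0],[[0,0,0],0],[[0,0,0],0],[[0,0,0],0],[[0,0,0],0],[[0,0,0],0]], grip=1)

```text
time: 35.65
tool_pos: [0.6053, -0.2746, 0.0173]
ee_rot: [3.141, 0.0, 1.604]
wrist_force: [1.8, 0.4, -0.6]
width: 0.0398
```

Run:
```python
from h import *
go(596.6,32.9,100,91.9)
```

```text
t 35.65 p [ 605.3 -274.6   17.3] rot [179.94   0.    91.91] F [ 1.8  0.4 -0.6] w 39.8
units [ 3.845  0.019 -1.033] turn 0.0
```

servo_tool(rows=[[[0,0,-0.1],0],[[0,0,-0.4],0],[[0,0,-0.7],0],[[0,0,-0.9],0],[[0,0,-0.9],0]])

```text
time: 36.07
tool_pos: [0.6062, -0.2756, 0.0932]
ee_rot: [3.137, 0.003, 1.604]
wrist_force: [0.8, -0.6, -3.6]
width: 0.0398
```

servo_tool(rows=[[[0.2,0,0],0],[[0.5,0,0],0],[[0.96,0,0],0],[[0.96,0,0],0]])

```text
time: 36.4
tool_pos: [0.6, -0.1896, 0.0858]
ee_rot: [-3.135, -0.01, 1.609]
wrist_force: [-0.0, 0.1, -5.9]
width: 0.0398
```

servo_tool(rows=[[[0.5,0,0],0],[[0.96,0,0],0],[[0.96,0,0],0]])

```text
time: 36.65
tool_pos: [0.5973, -0.1126, 0.0862]
ee_rot: [-3.136, -0.009, 1.61]
wrist_force: [-0.4, 0.5, -6.4]
width: 0.0396
```

servo_tool(rows=[[[0.5,0,0],0],[[0.96,0,0],0],[[0.96,0,0],0]])

```text
time: 36.9
tool_pos: [0.5946, -0.0364, 0.0865]
ee_rot: [-3.136, -0.008, 1.611]
wrist_force: [0.1, -0.3, -5.9]
width: 0.04
```

servo_tool(rows=[[[0.4,0,0],0],[[0.7,0,0],0],[[0.95,0,0],0],[[0.95,0,0],0],[[0.95,0,0],0],[[0.95,0,0],0]])

```text
time: 37.4
tool_pos: [0.5935, 0.0313, 0.0876]
ee_rot: [-3.138, 0.001, 1.605]
wrist_force: [0.7, -0.4, -5.7]
width: 0.0397
```

Run:
```python
from h import *
go(596.6,33.4,30,91.9)
```

```text
t 37.4 p [593.5  31.3  87.6] rot [-1.7982e+02  3.0000e-02  9.1940e+01] F [ 0.7 -0.4 -5.7] w 39.7
units [0.025 0.04  0.72 ] turn 0.0
```

servo_tool(rows=[[[0.02,0.03,0.2],0],[[0.02,0.03,0.4],0],[[0.02,0.03,0.55],0],[[0.02,0.03,0.6],0],[[0.02,0.03,0.65],0],[[0.02,0.03,0.65],0],[[0.02,0.03,0.65],0],[[0.02,0.03,0.65],0],[[0.02,0.03,0.65],0]])

```text
time: 38.15
tool_pos: [0.5978, 0.0332, 0.0384]
ee_rot: [3.139, 0.0, 1.604]
wrist_force: [-0.0, 0.2, -5.5]
width: 0.0398
```

Run:
```python
from h import *
go(596.6,33.4,25.3,91.9)
```

```text
t 38.15 p [597.8  33.2  38.4] rot [179.88   0.    91.91] F [-0.   0.2 -5.5] w 39.8
units [ 0.003 -0.015  0.164] turn 0.0
```

servo_tool(rows=[[[0,-0.014,0.05],0],[[0,-0.014,0.1],0],[[0,-0.014,0.13],0],[[0,-0.014,0.14],0],[[0,-0.014,0.14],0],[[0,-0.014,0.14],0]])

```text
time: 38.65
tool_pos: [0.5958, 0.0333, 0.0259]
ee_rot: [-3.141, -0.0, 1.604]
wrist_force: [-0.2, 0.1, -5.5]
width: 0.0395
```

servo_tool(rows=[[[0,0,0.01],0],[[0,0,0.015],0],[[0,0,0.015],0]])

```text
time: 38.9
tool_pos: [0.5962, 0.0332, 0.0253]
ee_rot: [3.141, -0.0, 1.604]
wrist_force: [-0.9, -0.6, -4.3]
width: 0.0398
```

servo_tool(rows=[[[0,0,0.005],0],[[0,0,0.01],0],[[0,0,0.01],0]])

```text
time: 39.15
tool_pos: [0.5962, 0.0332, 0.0253]
ee_rot: [3.141, 0.0, 1.604]
wrist_force: [-3.1, -0.3, 2.4]
width: 0.0397
```

servo_tool(rows=[[[0,0,0],0],[[0,0,0],0],[[0,0,0],0],[[0,0,0],0],[[0,0,0],0]], grip=-0.25)

```text
time: 39.57
tool_pos: [0.5961, 0.0332, 0.0242]
ee_rot: [3.141, -0.0, 1.604]
wrist_force: [0.1, -0.8, 0.1]
width: 0.0585
```

servo_tool(rows=[[[0,0,-0.2],0],[[0,0,-0.5],0],[[0,0,-1],0],[[0,0,-1],0]])

```text
time: 39.9
tool_pos: [0.6006, 0.0331, 0.1128]
ee_rot: [3.127, 0.001, 1.604]
wrist_force: [1.2, -0.4, 2.6]
width: 0.0587
```

Run:
```python
from h import *
snap("wrist","w15.png"); go(442.7,-283.7,105,90.47)
```

```text
t 39.95 p [599.5  33.1 109.9] rot [1.7935e+02 4.0000e-02 9.1910e+01] F [ 0.7 -0.7 -1.2] w 59.1
units [-3.893 -2.091  0.061] turn 0.016
```

View pics/w15.png

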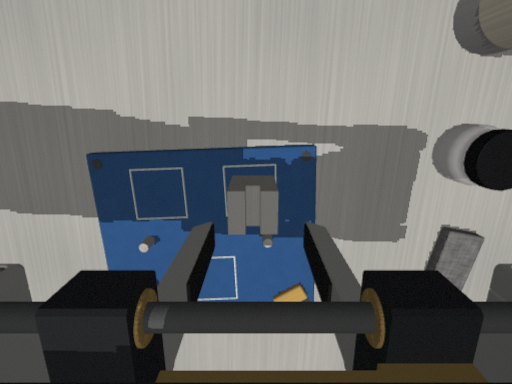

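The slotted block is standing upright in its square again, at (253,205). The copper block is next.

servo_tool(rows=[[[-0.5,-0.26,0],0.016],[[-0.97,-0.52,0],0.016],[[-0.97,-0.52,0],0.016]])

```text
time: 40.2
tool_pos: [0.5541, -0.0501, 0.1029]
ee_rot: [-3.138, 0.003, 1.575]
wrist_force: [1.0, -0.1, -0.3]
width: 0.0588
```

servo_tool(rows=[[[-0.5,-0.26,0],0],[[-0.97,-0.52,0],0],[[-0.97,-0.52,0],0]])

```text
time: 40.45
tool_pos: [0.5131, -0.128, 0.1029]
ee_rot: [-3.139, 0.002, 1.574]
wrist_force: [0.7, 0.7, 0.5]
width: 0.0589
```

servo_tool(rows=[[[-0.5,-0.26,0],0],[[-0.97,-0.52,0],0],[[-0.97,-0.52,0],0]])

```text
time: 40.7
tool_pos: [0.4725, -0.2057, 0.1032]
ee_rot: [-3.139, 0.002, 1.574]
wrist_force: [-0.1, 0.2, 0.1]
width: 0.0587
```

servo_tool(rows=[[[-0.4,-0.2,0],0],[[-0.7,-0.4,0],0],[[-0.95,-0.48,0],0],[[-0.95,-0.48,0.15],0],[[-0.95,-0.48,0.15],0],[[-0.95,-0.48,0.15],0],[[-0.95,-0.48,0.15],0]])

```text
time: 41.28
tool_pos: [0.4376, -0.2763, 0.0913]
ee_rot: [-3.141, -0.002, 1.581]
wrist_force: [-0.2, 0.4, 0.1]
width: 0.0589
```

Run:
```python
from h import *
snap("wrist","w16.png"); go(442.7,-283.7,19.2,90.47)
```

```text
t 41.33 p [ 437.8 -276.5   91.8] rot [-1.7999e+02 -5.0000e-02  9.0570e+01] F [-1.1  0.3  0.2] w 59.2
units [-0.09   0.06   0.907] turn 0.001
```

View pics/w16.png

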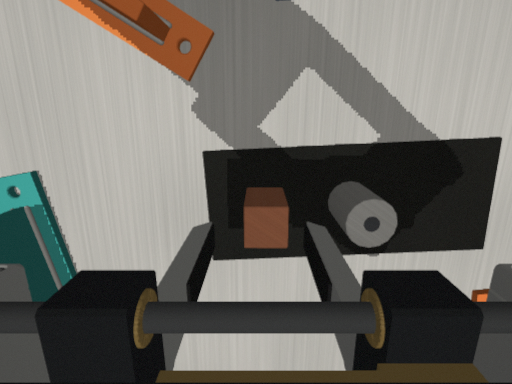

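The copper block is at (266,218), about 5 mm right of the midline, which matches the computed correction.

servo_tool(rows=[[[-0.085,0.06,0],0],[[-0.085,0.06,0.15],0],[[-0.085,0.06,0.3],0],[[-0.085,0.06,0.5],0],[[-0.085,0.06,0.7],0],[[-0.085,0.06,0.8],0],[[-0.085,0.06,0.87],0],[[-0.085,0.06,0.9],0],[[-0.085,0.06,0.9],0],[[-0.085,0.06,0.9],0],[[-0.085,0.06,0.9],0]])

```text
time: 42.25
tool_pos: [0.4426, -0.2851, 0.021]
ee_rot: [3.14, 0.001, 1.579]
wrist_force: [0.4, 0.4, 0.6]
width: 0.0585
```

Run:
```python
from h import *
go(442.7,-283.7,19.2,90.47)
```

```text
t 42.25 p [ 442.6 -285.1   21. ] rot [1.7991e+02 6.0000e-02 9.0470e+01] F [0.4 0.4 0.6] w 58.5
units [0.018 0.001 0.022] turn -0.0
```

servo_tool(rows=[[[0.016,0,0.016],0],[[0.016,0,0.016],0],[[0.016,0,0.016],0]])

```text
time: 42.5
tool_pos: [0.4422, -0.2834, 0.0191]
ee_rot: [3.141, 0.0, 1.579]
wrist_force: [0.1, -0.5, 0.2]
width: 0.0588
```

servo_tool(rows=[[[0,0,0],0],[[0,0,0],0],[[0,0,0],0],[[0,0,0],0],[[0,0,0],0],[[0,0,0],0]], grip=1)

```text
time: 43.0
tool_pos: [0.4425, -0.2835, 0.0188]
ee_rot: [3.14, 0.0, 1.579]
wrist_force: [1.8, -0.5, -0.8]
width: 0.0339
```

Run:
```python
from h import *
go(502.2,25.7,100,90.47)
```

```text
t 43.0 p [ 442.5 -283.5   18.8] rot [1.7993e+02 1.0000e-02 9.0470e+01] F [ 1.8 -0.5 -0.8] w 33.9
units [ 3.858  0.777 -1.014] turn -0.0
```

servo_tool(rows=[[[0,0,-0.1],0],[[0,0,-0.4],0],[[0,0,-0.7],0],[[0,0,-0.95],0],[[0,0,-0.95],0]])

```text
time: 43.42
tool_pos: [0.4435, -0.2847, 0.0985]
ee_rot: [3.137, 0.004, 1.579]
wrist_force: [1.4, -1.1, -5.5]
width: 0.0337
```

servo_tool(rows=[[[0.2,0,0],0],[[0.5,0.1,0],0],[[0.96,0.19,0],0],[[0.96,0.19,0],0]])

```text
time: 43.75
tool_pos: [0.4553, -0.1987, 0.0914]
ee_rot: [-3.137, -0.01, 1.584]
wrist_force: [-0.8, 0.5, -8.2]
width: 0.0335
```

servo_tool(rows=[[[0.5,0.1,0],0],[[0.96,0.19,0],0],[[0.96,0.19,0],0]])

```text
time: 44.0
tool_pos: [0.4697, -0.1217, 0.0917]
ee_rot: [-3.137, -0.009, 1.585]
wrist_force: [-1.2, 0.4, -7.3]
width: 0.034
```

servo_tool(rows=[[[0.5,0.1,0],0],[[0.96,0.19,0],0],[[0.96,0.19,0],0]])

```text
time: 44.25
tool_pos: [0.4843, -0.0453, 0.0921]
ee_rot: [-3.137, -0.008, 1.586]
wrist_force: [-0.8, 0.1, -7.2]
width: 0.034
```

servo_tool(rows=[[[0.4,0.1,0],0],[[0.7,0.15,0],0],[[0.96,0.2,0],0],[[0.96,0.2,0],0],[[0.96,0.2,0],0],[[0.96,0.2,0],0]])

```text
time: 44.75
tool_pos: [0.4996, 0.024, 0.093]
ee_rot: [-3.138, 0.0, 1.58]
wrist_force: [-0.1, -0.9, -7.3]
width: 0.034
```

Run:
```python
from h import *
go(502.2,25.9,30,90.47)
```

```text
t 44.75 p [499.6  24.   93. ] rot [-1.7979e+02  3.0000e-02  9.0500e+01] F [-0.1 -0.9 -7.3] w 34.0
units [0.023 0.032 0.787] turn 0.0
```

servo_tool(rows=[[[0.02,0.02,0.2],0],[[0.02,0.02,0.4],0],[[0.02,0.02,0.6],0],[[0.02,0.02,0.68],0],[[0.02,0.02,0.72],0],[[0.02,0.02,0.72],0],[[0.02,0.02,0.72],0],[[0.02,0.02,0.72],0],[[0.02,0.02,0.72],0]])

```text
time: 45.5
tool_pos: [0.5036, 0.0258, 0.0384]
ee_rot: [3.139, 0.0, 1.579]
wrist_force: [0.9, -0.1, -7.0]
width: 0.0336
```

Run:
```python
from h import *
go(502.2,25.9,26.8,90.47)
```

```text
t 45.5 p [503.6  25.8  38.4] rot [1.7986e+02 1.0000e-02 9.0460e+01] F [ 0.9 -0.1 -7. ] w 33.6
units [ 0.002 -0.018  0.145] turn -0.0
```

servo_tool(rows=[[[0,-0.012,0.04],0],[[0,-0.012,0.08],0],[[0,-0.012,0.11],0],[[0,-0.012,0.125],0],[[0,-0.012,0.125],0],[[0,-0.012,0.125],0],[[0,-0.012,0.125],0]])

```text
time: 46.08
tool_pos: [0.5017, 0.026, 0.0271]
ee_rot: [-3.142, -0.0, 1.579]
wrist_force: [0.2, -0.0, -7.2]
width: 0.0336
```

servo_tool(rows=[[[0,0,0.01],0],[[0,0,0.015],0],[[0,0,0.015],0]])

```text
time: 46.33
tool_pos: [0.5019, 0.0259, 0.0268]
ee_rot: [3.141, -0.0, 1.579]
wrist_force: [-2.2, 0.2, 0.2]
width: 0.0338
```

servo_tool(rows=[[[0,0,0.005],0],[[0,0,0.01],0],[[0,0,0.01],0]])

```text
time: 46.58
tool_pos: [0.5019, 0.0259, 0.0268]
ee_rot: [3.141, 0.0, 1.579]
wrist_force: [-5.8, 0.2, 5.6]
width: 0.0338
```

servo_tool(rows=[[[0,0,-0.01],0],[[0,0,-0.01],0]])

```text
time: 46.75
tool_pos: [0.5019, 0.0259, 0.0268]
ee_rot: [3.141, -0.0, 1.579]
wrist_force: [-3.7, 0.3, 4.1]
width: 0.0337
```

servo_tool(rows=[[[0,0,0],0],[[0,0,0],0],[[0,0,0],0],[[0,0,0],0],[[0,0,0],0]], grip=-0.25)

```text
time: 47.17
tool_pos: [0.5021, 0.0259, 0.026]
ee_rot: [3.141, -0.0, 1.579]
wrist_force: [0.4, -0.1, 0.2]
width: 0.0583
```

servo_tool(rows=[[[0,0,-0.2],0],[[0,0,-0.5],0],[[0,0,-1],0],[[0,0,-1],0]])

```text
time: 47.5
tool_pos: [0.5066, 0.0257, 0.1138]
ee_rot: [3.127, 0.001, 1.579]
wrist_force: [1.0, -0.3, 1.1]
width: 0.059
```

Run:
```python
from h import *
go(522.4,-280.6,105,94)
```

```text
t 47.5 p [506.6  25.7 113.8] rot [1.7918e+02 4.0000e-02 9.0470e+01] F [ 1.  -0.3  1.1] w 59.0
units [-3.83   0.166  0.11 ] turn -0.039
```

servo_tool(rows=[[[-0.5,0,0],0],[[-0.96,0.05,0],-0.02],[[-0.96,0.05,0],-0.039]])

```text
time: 47.75
tool_pos: [0.5074, -0.0561, 0.1066]
ee_rot: [3.139, 0.004, 1.637]
wrist_force: [0.2, -0.1, -0.9]
width: 0.0586
```

servo_tool(rows=[[[-0.5,0,0],0],[[-0.96,0.1,0],0],[[-0.96,0.1,0],0]])

```text
time: 48.0
tool_pos: [0.521, -0.1326, 0.106]
ee_rot: [3.14, 0.004, 1.635]
wrist_force: [0.3, -0.2, 0.3]
width: 0.0588
```

servo_tool(rows=[[[-0.5,0,0],0],[[-0.96,0.1,0],0],[[-0.96,0.1,0],0]])

```text
time: 48.25
tool_pos: [0.534, -0.2084, 0.1056]
ee_rot: [3.14, 0.004, 1.635]
wrist_force: [-0.4, 0.1, 0.1]
width: 0.0588
```

servo_tool(rows=[[[-0.4,0,0],0],[[-0.7,0,0],0],[[-0.95,0.1,0],0],[[-0.95,0.1,0.15],0],[[-0.95,0.1,0.15],0],[[-0.95,0.1,0.15],0],[[-0.95,0.1,0.15],0],[[-0.95,0.1,0.15],0]])

```text
time: 48.92
tool_pos: [0.5463, -0.2768, 0.0942]
ee_rot: [3.141, -0.0, 1.642]
wrist_force: [0.8, -1.3, 0.9]
width: 0.0584
```

Run:
```python
from h import *
snap("wrist","w17.png"); go(522.4,-280.6,18,94)
```

```text
t 48.97 p [ 546.4 -277.1   94.4] rot [179.97   0.    94.05] F [-0.2  0.5 -0.2] w 58.9
units [-0.022 -0.302  0.955] turn 0.001
```

View pics/w17.png

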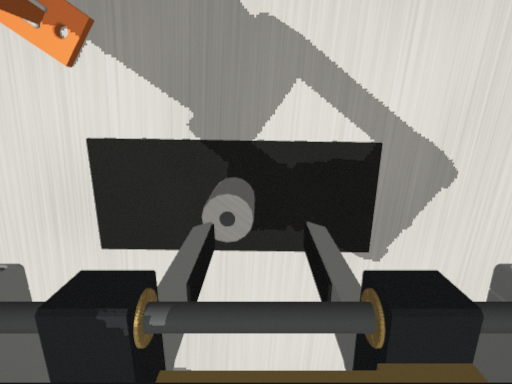

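The dot at (227,219) is about 24 mm left of the midline, matching the computed −0.30 shift. I'll make the lateral move first, then go down.

servo_tool(rows=[[[-0.02,-0.15,0],0],[[-0.02,-0.3,0],0],[[-0.02,-0.3,0],0],[[-0.02,-0.3,0],0],[[-0.02,-0.3,0],0]])

```text
time: 49.38
tool_pos: [0.523, -0.2812, 0.0944]
ee_rot: [3.14, 0.0, 1.641]
wrist_force: [-0.4, 0.0, -0.5]
width: 0.059
```

Run:
```python
from h import *
go(522.4,-280.6,18,94)
```

```text
t 49.38 p [ 523.  -281.2   94.4] rot [1.7993e+02 2.0000e-02 9.4000e+01] F [-0.4  0.  -0.5] w 59.0
units [ 0.008 -0.007  0.955] turn -0.0
```

servo_tool(rows=[[[0.008,-0.007,0.2],0],[[0.008,-0.007,0.4],0],[[0.008,-0.007,0.6],0],[[0.008,-0.007,0.8],0],[[0.008,-0.007,0.9],0],[[0.008,-0.007,0.95],0],[[0.008,-0.007,0.95],0],[[0.008,-0.007,0.95],0],[[0.008,-0.007,0.95],0],[[0.008,-0.007,0.95],0]])

```text
time: 50.22
tool_pos: [0.5226, -0.2814, 0.0193]
ee_rot: [3.14, 0.001, 1.64]
wrist_force: [-0.3, -0.6, 0.8]
width: 0.0586
```

servo_tool(rows=[[[0,0,0],0],[[0,0,0],0],[[0,0,0],0],[[0,0,0],0],[[0,0,0],0],[[0,0,0],0]], grip=1)

```text
time: 50.72
tool_pos: [0.5223, -0.281, 0.0183]
ee_rot: [3.14, 0.0, 1.64]
wrist_force: [1.4, -0.3, 0.6]
width: 0.0395
```

Run:
```python
from h import *
go(555.6,-64,90,94)
```

```text
t 50.72 p [ 522.3 -281.    18.3] rot [1.7993e+02 2.0000e-02 9.3980e+01] F [ 1.4 -0.3  0.6] w 39.5
units [ 2.677  0.603 -0.896] turn -0.0
```

servo_tool(rows=[[[0,0,-0.1],0],[[0,0,-0.4],0],[[0,0,-0.7],0],[[0,0,-0.9],0],[[0,0,-0.9],0]])

```text
time: 51.13
tool_pos: [0.5231, -0.2819, 0.0934]
ee_rot: [3.138, 0.003, 1.64]
wrist_force: [0.5, -0.2, -5.2]
width: 0.04
```

servo_tool(rows=[[[0.2,0.05,0],0],[[0.5,0.1,0],0],[[0.89,0.2,0],0],[[0.89,0.2,0],0]])

```text
time: 51.47
tool_pos: [0.5316, -0.2024, 0.0869]
ee_rot: [-3.137, -0.008, 1.644]
wrist_force: [0.3, 0.1, -6.0]
width: 0.0395
```

servo_tool(rows=[[[0.45,0.1,0],0],[[0.89,0.2,0],0],[[0.89,0.2,0],0]])

```text
time: 51.72
tool_pos: [0.5427, -0.1295, 0.0872]
ee_rot: [-3.138, -0.008, 1.646]
wrist_force: [-0.7, 0.5, -5.2]
width: 0.0397
```

servo_tool(rows=[[[0.4,0.1,0],0],[[0.7,0.15,0],0],[[0.88,0.2,0],0],[[0.88,0.2,0],0],[[0.88,0.2,0],0],[[0.88,0.2,0],0]])

```text
time: 52.22
tool_pos: [0.5539, -0.0658, 0.0885]
ee_rot: [-3.139, -0.0, 1.64]
wrist_force: [-0.6, 0.2, -6.2]
width: 0.0398
```

Run:
```python
from h import *
go(555.6,-64.4,30,94)
```

```text
t 52.22 p [553.9 -65.8  88.5] rot [-179.83   -0.     93.98] F [-0.6  0.2 -6.2] w 39.8
units [0.015 0.023 0.731] turn -0.0
```

servo_tool(rows=[[[0.01,0.01,0.2],0],[[0.01,0.01,0.4],0],[[0.01,0.01,0.55],0],[[0.01,0.01,0.63],0],[[0.01,0.01,0.68],0],[[0.01,0.01,0.68],0],[[0.01,0.01,0.68],0],[[0.01,0.01,0.68],0],[[0.01,0.01,0.68],0]])

```text
time: 52.97
tool_pos: [0.5565, -0.0646, 0.0367]
ee_rot: [3.139, 0.001, 1.64]
wrist_force: [0.3, 0.2, -5.9]
width: 0.0401
```

Run:
```python
from h import *
go(555.6,-64.4,26.2,94)
```

```text
t 52.97 p [556.5 -64.6  36.7] rot [1.7988e+02 3.0000e-02 9.3980e+01] F [ 0.3  0.2 -5.9] w 40.1
units [ 0.003 -0.011  0.131] turn -0.0
```

servo_tool(rows=[[[0,-0.005,0.04],0],[[0,-0.005,0.08],0],[[0,-0.005,0.1],0],[[0,-0.005,0.115],0],[[0,-0.005,0.115],0],[[0,-0.005,0.115],0],[[0,-0.005,0.115],0]])

```text
time: 53.55
tool_pos: [0.5552, -0.0644, 0.0263]
ee_rot: [-3.141, -0.0, 1.64]
wrist_force: [-1.0, 0.1, -4.1]
width: 0.0396
```

servo_tool(rows=[[[0,0,0.01],0],[[0,0,0.012],0],[[0,0,0.012],0]])

```text
time: 53.8
tool_pos: [0.5552, -0.0644, 0.0263]
ee_rot: [3.141, -0.0, 1.64]
wrist_force: [-4.4, 0.7, 2.8]
width: 0.0398
```

servo_tool(rows=[[[0,0,-0.005],0],[[0,0,-0.005],0],[[0,0,-0.005],0],[[0,0,-0.005],0],[[0,0,-0.005],0]], grip=-0.25)

```text
time: 54.22
tool_pos: [0.5558, -0.0646, 0.026]
ee_rot: [3.14, 0.0, 1.64]
wrist_force: [-0.2, -0.2, -0.2]
width: 0.0592
```

servo_tool(rows=[[[0,0,-0.2],0],[[0,0,-0.5],0],[[0,0,-1],0],[[0,0,-1],0]])

```text
time: 54.55
tool_pos: [0.56, -0.0654, 0.1142]
ee_rot: [3.127, 0.004, 1.64]
wrist_force: [1.4, 0.5, 1.7]
width: 0.0589
```

servo_tool(rows=[[[-0.32,-0.05,-0.25],0],[[-0.32,-0.05,-0.25],0],[[-0.32,-0.05,-0.25],0],[[-0.32,-0.05,-0.25],0],[[-0.32,-0.05,-0.25],0],[[-0.32,-0.05,-0.25],0]])

```text
time: 55.05
tool_pos: [0.5524, -0.0895, 0.1244]
ee_rot: [-3.139, -0.001, 1.641]
wrist_force: [-0.7, 0.2, -0.4]
width: 0.0587
```

Run:
```python
from h import *
import pickle
go(551.8,-90,126.5,94.06); s=snap("wrist"); pickle.dump(s,open("w18.pkl","wb")); show("w18z.png",s["pixels"],None,1.5)
im=s["pixels"]
a=cv2.resize(im[15:100,165:255],None,fx=4.4,fy=4.4,interpolation=cv2.INTER_CUBIC)
b=cv2.resize(im[15:100,280:370],None,fx=4.4,fy=4.4,interpolation=cv2.INTER_CUBIC)
cv2.imwrite("pics/z18.png",np.hstack([a,b])[:,:,::-1])
a=cv2.resize(im[85:210,175:365],None,fx=4.2,fy=4.2,interpolation=cv2.INTER_CUBIC); cv2.imwrite("pics/z18b.png",a[:,:,::-1])
```

```text
t 55.05 p [552.4 -89.5 124.4] rot [-1.7988e+02 -6.0000e-02  9.4010e+01] F [-0.7  0.2 -0.4] w 58.7
units [-0.006 -0.008 -0.026] turn -0.001
```

View pics/w18z.png

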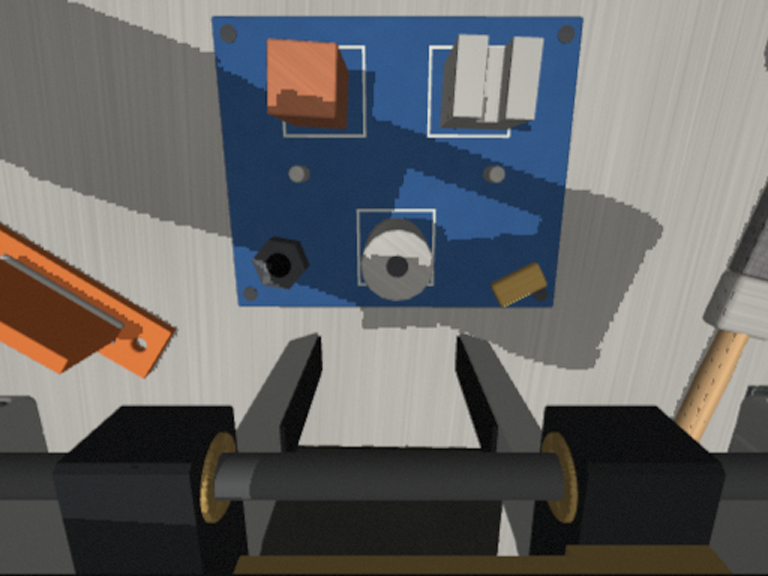

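View pics/z18.png

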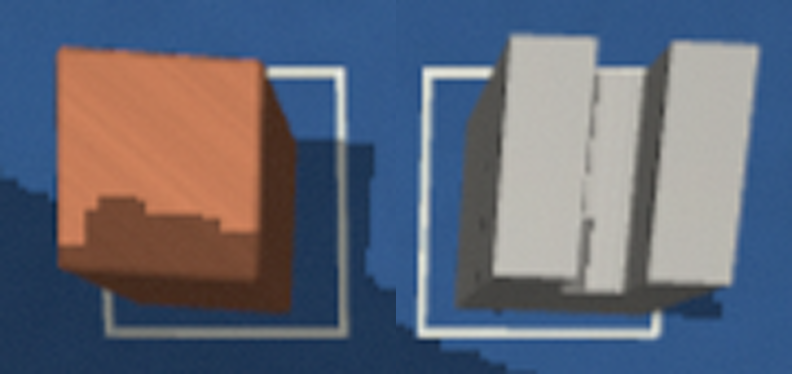

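View pics/z18b.png

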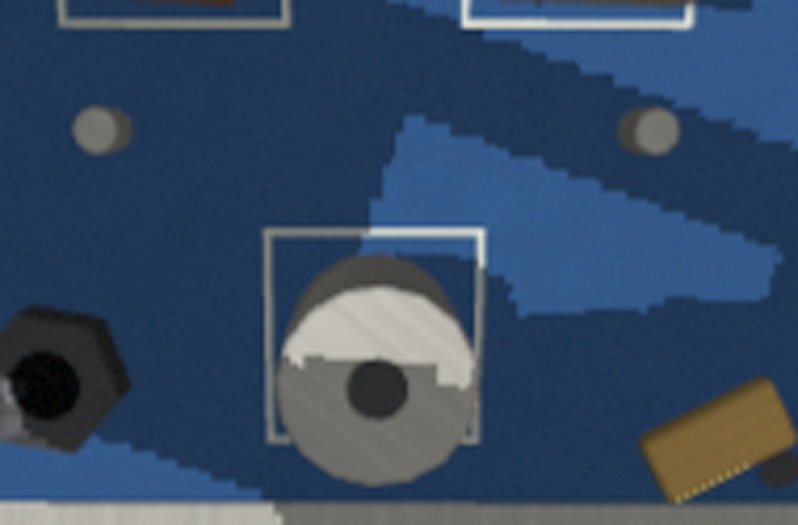

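Run:
```python
from h import *
t=snap("top"); show("t4.png",t["pixels"],(110,110,360,240),3.2); st()
s=snap("scene"); show("s4.png",s["pixels"],(200,130,400,260),4)
```

```text
t 55.15 p [552.6 -89.6 124.8] rot [-1.7991e+02 -5.0000e-02  9.4020e+01] F [ 0.4 -0.3 -0.7] w 58.5
```

View pics/t4.png

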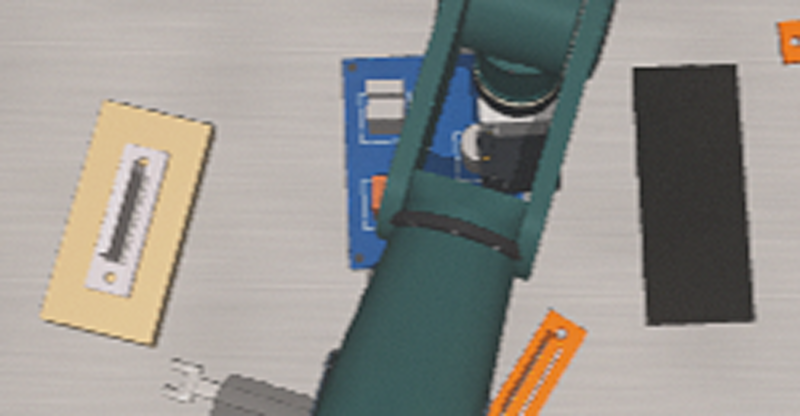

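View pics/s4.png

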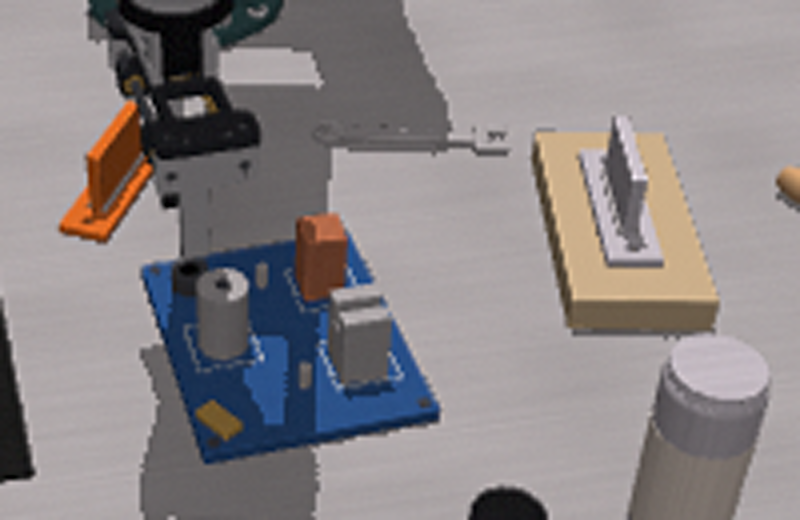

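The T-joint stands centred and lengthwise on the brick, at (126,220) against a brick centre of about (128,223). All three blocks are upright in their squares, the mat is empty, and the gripper is clear of everything. I'm handing in the job.

```bash
python3 -c "
from h import *
robot.close_job()"
```

```text
the job is handed in; nothing more can be done
```

The job is done and handed in at about 55 s. I stood the round, copper and slotted blocks on the mat and lifted the T-joint level off its dowels. I set it on the firebrick, then stood each block back upright on its own spot. Everything was set down by contact and released.

- **Blocks:** comparing the wrist image with the first one from almost the same arm pose, the round and copper blocks are about 1 mm from where they started. The slotted block shows no visible shift. All three look upright in their squares.
- **T-joint:** it is lengthwise on the brick and about 2 mm off centre along each axis. The two cameras disagreed by 1–2 mm on where the brick's centre is.
- **Clear and within limits:** the gripper was open and touching nothing at the end, and the mat was empty. The wrist force readings I saw stayed under about 9 N. No check failed.

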